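Shut the proofing box's roof door under its roller clips

ROBOT

A 6-joint arm with a two-finger parallel gripper is mounted at the origin on the work surface. World frame = base frame: x ahead of the robot, y to its left, z up, the work surface at z = 0. Lengths are in m, angles in rad, forces in N, time in s.
With the tool pointing down it reaches from about 0.375 to 0.975 m from the base axis. Payload 3.8 kg.
Tool frame: the origin (TCP) lies at the very end of the fingers, on their centre line; the grasp point (between the pads) lies bot.grasp_offset behind it (bot.grasp_offset is the distance from the TCP to the grasp point, in m); y points along the fingers, x is the direction in which the jaws open and shut, and the axes are right-handed (so a half turn about y gives the same grasp; the last joint's range is limited). The gripper opens to 85 mm and grips with 20 to 120 N. Pads are 22 mm wide; open, the fingers measure 114 mm over their backs; the gripper's body (76 mm by 85 mm) begins 54 mm behind the grasp point. The pads swing forward as they close: fully open they stand 13 mm farther back than shut.
Start: joints at [1.299, 0.264, 1.604, -0, 1.274, -0.037], TCP at [0.157, 0.656, 0.231] pointing down, gripper open.
Joint ranges: [-2.63, 2.63], [-0.94, 2.18], [0.31, 2.57], [-1.31, 4.45], [0, 2.66], [-2.55, 2.55]. Speed limits (rad/s): [2.57, 2.57, 3.14, 3.14, 3.14, 3.14].

INTERFACE

Orientations are given as a rotation vector (axis times angle).
In Python, from workcell import sensors, read_camera, job, bot gives the robot as it stands.
- The arm moves only by the tool arm_command, never from a script. Its argument "deltas" is a list of rows, each a list of 4 numbers: the shift along the tool's x, y, z in m, then the turn about the tool's y in rad. A call has 1 to 20 rows; each row shifts and turns the commanded pose from where the row before left it, along the tool's axes as they then stand; what a row does not reach is not made up. A row lasts 1/8 s, in which the tool goes at most 62.5 mm and 10.7 degrees, less where a joint would pass 70% of its speed; a pose out of reach is approached as far as the arm can. A call is refused whole if a number of a shift passes 0.0625 or a number of a turn 0.188, either way. A call with a gripper value outside its range is refused whole. "fingers" is the finger opening in m, from 0 to 0.0854, set as the call begins (left out, the last holds). The fingers move at their own pace and stop on an object; "newtons" is the grip in N (left out, the last holds). Time passes only in rows, so rows that do not move let the fingers close. It gives the time, the measured TCP pose, the force and the opening at its end, in the units of the state.
- sensors.read_state(): the state, without advancing time (a new reading comes with each control period).
- read_camera(name): name is "side" or "top" or "wrist"; returns a dict with "color" (400x640x3 uint8, red, green, blue), "vfov" (degrees; the focal length in pixels is half the picture's height over the tangent of half this angle, whatever the lens; pixels are square), "cx", "cy" (the principal point, pixels), "R" (3x3) and "t" (3): a world point X has camera coordinates R X + t; the wrist camera has in their place "T_tool_cam" (4x4, takes a point from camera to tool coordinates, whose origin is the TCP and whose axes are the tool frame's). Camera axes: x right, y down, z forward; pixel columns grow to the right and rows downward; lengths in m; the calibration is good to about 2 mm. A picture is of the moment at which its call begins: read the wrist's pose just before it. There is no depth.
- job.finish_job(): hands the job in, once; it reports no verdict.
The state is a dict: "time": time; "q": joint angles; "joint_vel": joint speeds; "joint_torque": joint torques, N m; "tool_pos": TCP position; "tcp_rot": TCP orientation; "wrist_force": force on the tool from outside, world axes, zero at the start; "torque": the same for the moment, N m; "width": opening from 0.0 (shut) to 1.0 (fully open).
Only numpy, scipy, OpenCV 4.12 (cv2) and the standard library are available. Lean on these libraries where they do the work, as an engineer would, in place of code of your own. Each camera call takes 0.05 s, during which the arm holds its last target.

TASK

Pick up the small glass door by its wooden grip bar, lay it flat on the open near end of the proofing box's roof with its steel bead leading, and slide it along between the guide rails, under the two sprung roller clips, until both rollers have ridden up over the bead and snapped down behind it. Feel your way gently, because the glass must not be rammed against the clips or the end stop or pressed hard on the roof; then let go, leaving the bowl, jar, spatula and whisk where they are.

Things in the scene. Friction and masses are not known exactly. Their poses are not given: they have to be found in the camera images.
- proofer: Clear plastic proofing box, fixed, 300 (x) x 150 (y) x 100 mm high, with a flat white roof, top at z = 100. Origin: centre of its underside, on the counter. x is the sliding direction, from the roof's open near end (-x, no rails) towards the clips; z up. The roof's hatch opening, x = -10 to 55, y = -28 to 28 mm, is covered by the door when home. The strip along y = -28 to 28 lies 1 mm lower.
- rail_mouth (a point): Midway between the two aluminium guide rails where they begin, on the roof's top (x = -5, y = 0, z = 100 mm of the box, same axes). Rails: 10 mm high above the roof, 83 mm apart inside, running 105 mm to +x from here. Before them flared guides, as high, open from 83 mm apart here to 98 mm apart 29 mm before here.
- clip_slot (a point): Middle of the slots of the dark steel bridge bolted across the rails (x = 70, y = 0, z = 100 mm of the box, same axes), fixed to the box. The bridge, with both roller clips and the end stop, may be clamped up to 20 mm before or beyond this point along x; where is not measured. It is 130 mm wide (y), 45 mm high above the roof, from 12 mm before the roller axis to 40 mm beyond.
- pane_grip (a point): Centre of the upright beech bar on the glass door, the place to grasp: bar 12 (x) x 56 (y) x 36 mm high. Door: slab 114 x 80 x 6 mm, 0.15 to 0.27 kg, flat on the counter at first, underside 24 mm below here, reaching 25 mm behind to 89 mm ahead. x points to the leading edge with its round steel bead, 10 mm thick, along y: axis 89, front 94 mm ahead; top 12 mm above underside. z up.
- pane: The same glass door; origin at the middle of its underside, 35 mm ahead (x) of the grip bar's centre and 24 mm below it; same axes.
- clip_left (a joint): Lift (m) of the left (+y) sprung roller: 0 at rest (its lowest point 3.5 mm above the roof), about 0.0085 on top of the bead, 0.0025 once snapped down behind it, resting on the glass. Rollers turn freely, 14 mm across, 20 mm long, at y = +24 (left) and -24 mm. Driving the bead under both takes 8 to 15 N with friction, most as it meets them. Spring 0.9 N at rest, 250 N/m.
- clip_right (a joint): The same for the right (-y) roller.
- cushion (a joint): End stop of the bridge, yield in m (0 free). A rubber cushion 44 mm wide, 2.5 to 14.5 mm above the roof, its face 17.6 mm beyond the roller axis, facing the coming bead. It yields 3 mm, to about 8 N, then is solid. The bead has passed the rollers when its front is about 1 mm short of the cushion.
- bowl: Stainless mixing bowl, 160 mm across, 75 mm high, origin under its centre; leave it.
- jar: Small glass jar with a twist cap, 60 mm across, 85 mm high, origin under its centre; leave it.
- spatula: Blue spatula lying flat along its x; leave it.
- whisk: Beech dough whisk with wire loops, 265 mm long, lying along its x; leave it.
Not all that is in view belongs to the job. What is shaped like the pane but orange or red is not meant.

How it is judged:
By the outcome, as a careful person would: the job done as asked, in the order asked, and still so for the second after the job is handed in, with the robot touching nothing.
It also fails if it takes over 64 s, if anything falls off the work surface, if the arm or the gripper's body presses on something with over 40 N, if the wrist force passes 120 N, or if a joint passes its speed limit or range.

## Working session

There is one attempt and no reset: what is moved stays moved. The work goes in short steps, Python scripts to look and compute and a tool call to move; the robot and the scene stay as the last step left them, time stands still between calls to the robot, and variables do not carry over. Pictures are saved under pics/ and viewed, and the job is handed in when it is done.

Besides the shell and the picture viewer there is one more tool, called after ">>>" in YAML: its name, and indented under it one key for each argument. arm_command: Moves the arm, as the interface text tells. Its arguments: {"type":"object","properties":{"deltas":{"type":"array"},"fingers":{"type":"number"},"newtons":{"type":"number"}},"required":["deltas"]}

```bash
mkdir -p pics; ls; cat > h.py <<'E'
import numpy as np,cv2
from workcell import sensors, read_camera, job, bot
from scipy.spatial.transform import Rotation as Rn
def snap(n,f):
    s=sensors.read_state(); c=read_camera(n); cv2.imwrite(f,c['color'][:,:,::-1]); 
    np.savez(f[:-4]+'.npz',**{k:v for k,v in c.items()},pos=s['tool_pos'],rot=s['tcp_rot'])
    return c,s
E
python3 - <<'E'
from h import *
for n in ['side','top','wrist']:
    c,s=snap(n,f'pics/{n}0.png'); print(n,c['vfov'],c['cx'],c['cy'],c.keys())
print(s, bot.grasp_offset)
E
```

```text
pics
side 50.758696230871244 320.81068144836246 204.0200764573277 dict_keys(['color', 'vfov', 'cx', 'cy', 'R', 't'])
top 44.439469373598264 319.3468403710933 198.31311483790722 dict_keys(['color', 'vfov', 'cx', 'cy', 'R', 't'])
wrist 59.58079149672259 321.07749093389316 198.6257050746892 dict_keys(['color', 'vfov', 'cx', 'cy', 'T_tool_cam'])
{'time': 0.1, 'q': array([ 1.29909617e+00,  2.64720378e-01,  1.60521897e+00,  4.11815104e-06,
        1.27373188e+00, -3.69080670e-02]), 'joint_vel': array([-0.00047274, -0.00052739, -0.00427343,  0.00076801, -0.00336614,
        0.00046207]), 'joint_torque': array([ 4.80572926e-04, -5.16707897e+01, -3.68591380e+01, -3.97516362e-05,
        6.42513696e-03,  5.22035236e-06]), 'tool_pos': array([0.1568607 , 0.655841  , 0.23006784]), 'tcp_rot': array([-1.3124152 , -1.03329434,  1.03610154]), 'wrist_force': array([ 0.41574381, -0.0773841 , -0.52607725]), 'torque': array([ 0.00889155, -0.02842419,  0.01626445]), 'width': 1.006928301713465} 0.0187
```

View pics/top0.png

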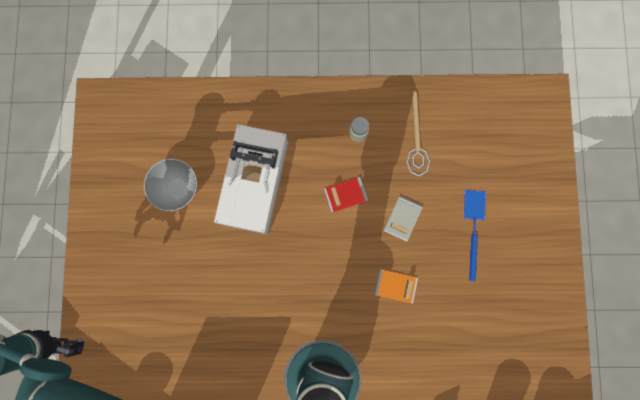

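View pics/side0.png

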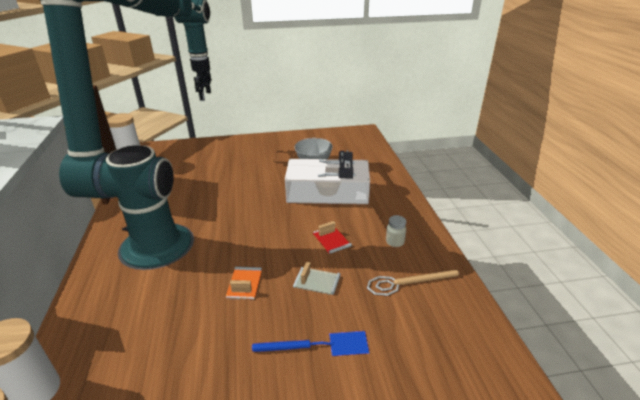

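View pics/wrist0.png

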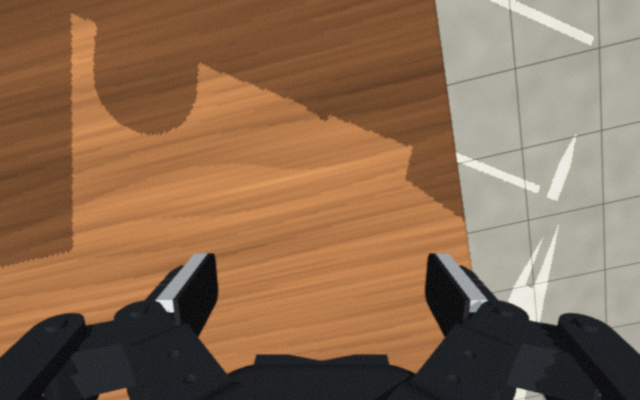

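Three door-shaped things are in view in the top picture: red (346,194), orange (397,286) and pale grey glass (403,218). The grey one is the target: it is neither red nor orange. I'll confirm it in a crop.

```bash
python3 - <<'E'
from h import *
a=cv2.imread('pics/top0.png')
p=cv2.resize(a[185:255,370:440],(400,400),interpolation=cv2.INTER_CUBIC)
q=cv2.resize(a[115:245,200:300],None,fx=4,fy=4,interpolation=cv2.INTER_CUBIC)
o=np.zeros((520,800,3),np.uint8); o[:400,:400]=p;o[:520,400:]=q
cv2.imwrite('pics/crop0.png',o)
E
```

```text
(no output)
```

View pics/crop0.png

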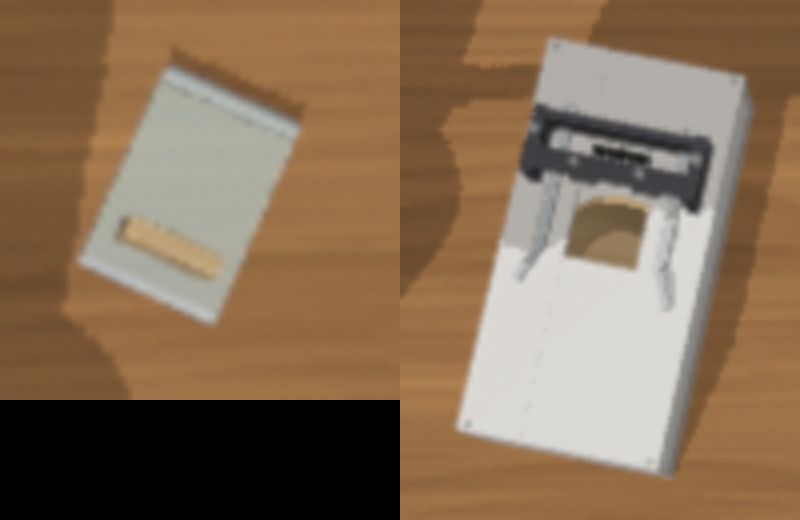

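The grey door has beech bar and steel bead (crop top edge, (168,68)-(300,130)); the bar is near the rear. The box's near end is at the bottom of the crop. Next I compute rough poses.

```bash
cat >> h.py <<'E'
def rays(z,px):
    """z: npz ; returns origin, dirs world"""
    px=np.atleast_2d(px).astype(float)
    f=200/np.tan(np.radians(float(z['vfov']))/2)
    d=np.c_[(px[:,0]-z['cx'])/f,(px[:,1]-z['cy'])/f,np.ones(len(px))]
    if 'R' in z: return -z['R'].T@z['t'], d@z['R']
    T=z['T_tool_cam']; Rt=Rn.from_rotvec(z['rot']).as_matrix()
    return z['pos']+Rt@T[:3,3], d@(Rt@T[:3,:3]).T
def onplane(z,px,h):
    o,d=rays(z,px); h=np.broadcast_to(h,len(d)); return o+d*((h-o[2])/d[:,2])[:,None]
def proj(z,X):
    X=np.atleast_2d(X); f=200/np.tan(np.radians(float(z['vfov']))/2)
    if 'R' in z: c=X@z['R'].T+z['t']
    else:
        T=z['T_tool_cam']; Rt=Rn.from_rotvec(z['rot']).as_matrix()
        w=(X-z['pos'])@Rt; c=(w-T[:3,3])@T[:3,:3]
    return np.c_[z['cx']+f*c[:,0]/c[:,2], z['cy']+f*c[:,1]/c[:,2]]
def fitpose(views,model,x0):
    """views: list of (z, idx, px). pose x,y,yaw"""
    from scipy.optimize import least_squares
    def tw(p): 
        c,s=np.cos(p[2]),np.sin(p[2]); return np.c_[p[0]+c*model[:,0]-s*model[:,1],p[1]+s*model[:,0]+c*model[:,1],model[:,2]]
    def r(p): 
        W=tw(p); return np.concatenate([(proj(z,W[i])-px).ravel() for z,i,px in views])
    s=least_squares(r,x0); return s.x, r(s.x).reshape(-1,2), tw
E
python3 - <<'E'
from h import *
z=dict(np.load('pics/top0.npz'))
k=5.714
P=np.array([[168,68],[300,130],[213,323],[80,262]])/k+[370,185]
m=np.array([[.059,.04,.006],[.059,-.04,.006],[-.057,-.04,.006],[-.057,.04,.006]])
x,r,_=fitpose([(z,range(4),P)],m,[.5,-.2,-.4]); print('pane',x,np.degrees(x[2]),r.round(2).tolist())
c,s=np.cos(x[2]),np.sin(x[2]);print('grip',x[0]-.035*c,x[1]-.035*s)
B=np.array([[150,38],[345,76],[270,474],[57,430]])/4+[200,115]
m=np.array([[.15,.075,.1],[.15,-.075,.1],[-.15,-.075,.1],[-.15,.075,.1]])
x,r,_=fitpose([(z,range(4),B)],m,[.6,.2,-.1]); print('box',x,np.degrees(x[2]),r.round(2).tolist())
s=sensors.read_state(); print(Rn.from_rotvec(s['tcp_rot']).as_matrix().round(3).tolist())
c=np.load('pics/wrist0.npz'); print(c['T_tool_cam'].round(3))
E
```

```text
pane [ 0.47830276 -0.25263632 -0.44513506] -25.504360235722725 [[-0.26, 0.04], [0.22, 0.05], [0.25, 0.16], [-0.2, -0.25]]
grip 0.44671342135809605 -0.23756602733787902
box [ 0.59491252  0.2056496  -0.19555786] -11.204640199372472 [[-0.03, 0.36], [0.23, -0.02], [-1.6, -0.77], [1.42, 0.47]]
[[0.233, -0.0, -0.973], [0.973, -0.002, 0.233], [-0.002, -1.0, 0.0]]
[[ 1.     0.    -0.    -0.001]
 [ 0.    -0.268  0.964 -0.142]
 [ 0.    -0.964 -0.268  0.068]
 [ 0.     0.     0.     1.   ]]
```

```bash
cat >> h.py <<'E'
def plan(target,yaw,n,polar=True,start=None):
    s=sensors.read_state(); p=np.array(s['tool_pos']); R=Rn.from_rotvec(s['tcp_rot']).as_matrix()
    y=np.arctan2(R[1,0],R[0,0]); t=np.array(target)
    rows=[]; p0=p.copy(); y0=y
    for i in range(1,n+1):
        a=i/n
        if polar:
            r0,r1=np.hypot(*p0[:2]),np.hypot(*t[:2]); a0,a1=np.arctan2(p0[1],p0[0]),np.arctan2(t[1],t[0])
            r=r0+a*(r1-r0); g=a0+a*(a1-a0); w=np.array([r*np.cos(g),r*np.sin(g),p0[2]+a*(t[2]-p0[2])])
        else: w=p0+a*(t-p0)
        wy=y0+a*(yaw-y0)
        d=w-p; dx=np.cos(y)*d[0]+np.sin(y)*d[1]; dz=-np.sin(y)*d[0]+np.cos(y)*d[1]; dy=-d[2]
        row=[round(dx,4),round(dy,4),round(dz,4),round(-(wy-y),4)]
        p=p+[np.cos(y)*row[0]-np.sin(y)*row[2],np.sin(y)*row[0]+np.cos(y)*row[2],-row[1]]; y-=row[3]
        rows.append([float(v) for v in row])
    print(rows); print('end',p,np.degrees(y))
def st():
    s=sensors.read_state(); R=Rn.from_rotvec(s['tcp_rot']).as_matrix()
    print('t',round(s['time'],2),'pos',s['tool_pos'].round(4),'yaw',np.degrees(np.arctan2(R[1,0],R[0,0])).round(2),'F',s['wrist_force'].round(2),'T',s['torque'].round(2),'w',round(s['width'],3)); return s
E
python3 -c "
from h import *
plan([.575,.205,.28],np.radians(-11.2),14)"
```

```text
[[-0.0063, -0.0036, -0.0475, 0.1094], [-0.0044, -0.0035, -0.0474, 0.1094], [-0.0026, -0.0036, -0.0472, 0.1094], [-0.0008, -0.0035, -0.0469, 0.1094], [0.0009, -0.0036, -0.0466, 0.1094], [0.0027, -0.0035, -0.0462, 0.1094], [0.0044, -0.0036, -0.0458, 0.1094], [0.006, -0.0035, -0.0452, 0.1093], [0.0077, -0.0036, -0.0447, 0.1094], [0.0094, -0.0035, -0.044, 0.1094], [0.0109, -0.0036, -0.0434, 0.1094], [0.0124, -0.0036, -0.0425, 0.1094], [0.0139, -0.0035, -0.0418, 0.1094], [0.0154, -0.0036, -0.0409, 0.1094]]
end [0.57500573 0.20504437 0.28003744] -11.199420990498385
```

>>> arm_command:
  deltas:
    - [-0.006, -0.004, -0.047, 0.109]
    - [-0.004, -0.004, -0.047, 0.109]
    - [-0.003, -0.004, -0.047, 0.109]
    - [-0.001, -0.004, -0.047, 0.109]
    - [0.001, -0.004, -0.047, 0.109]
    - [0.003, -0.004, -0.046, 0.109]
    - [0.004, -0.004, -0.046, 0.109]
    - [0.006, -0.004, -0.045, 0.109]
    - [0.008, -0.004, -0.045, 0.109]
    - [0.009, -0.004, -0.044, 0.109]
    - [0.011, -0.004, -0.043, 0.109]
    - [0.012, -0.003, -0.043, 0.109]
    - [0.014, -0.003, -0.042, 0.109]
    - [0.015, -0.003, -0.041, 0.109]
    - [0, 0, 0, 0]
    - [0, 0, 0, 0]

```text
time: 2.15
tool_pos: [0.5747, 0.2063, 0.284]
tcp_rot: [-1.565, 0.15, -0.149]
wrist_force: [0.7, -0.3, 0.2]
width: 0.999
```

```bash
python3 -c "
from h import *
snap('wrist','pics/w1.png'); st()
a=cv2.imread('pics/w1.png'); cv2.imwrite('pics/w1b.png',cv2.resize(a,(800,500)))"
```

```text
t 2.2 pos [0.5746 0.2068 0.284 ] yaw -10.83 F [ 0.28 -0.03  1.12] T [-0.01  0.02 -0.02] w 1.002
```

View pics/w1.png

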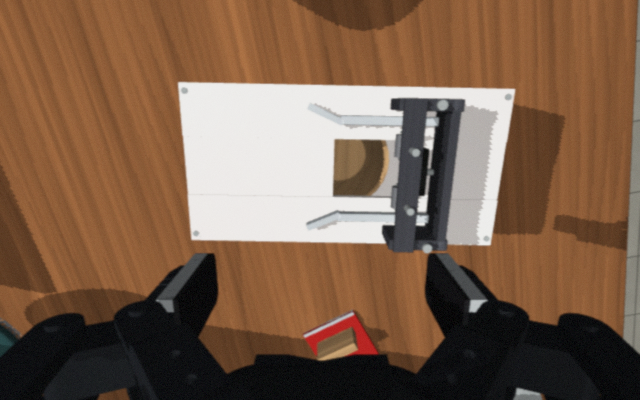

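The wrist picture shows the roof corners at about (179,82), (515,89), (493,245) and (192,240). The rails run from about x=342 and the bridge is at x≈390–460. I'll refine these from the roof edges.

```bash
python3 -c "
from h import *
a=cv2.imread('pics/w1.png')
o=np.zeros((600,800,3),np.uint8)
for i,(x,y) in enumerate([(179,82),(515,89),(192,240),(493,245)]):
    c=cv2.resize(a[y-15:y+15,x-20:x+20],(400,300),interpolation=cv2.INTER_NEAREST); o[(i//2)*300:(i//2)*300+300,(i%2)*400:(i%2)*400+400]=c
cv2.imwrite('pics/c1.png',o)
cv2.imwrite('pics/c2.png',cv2.resize(a[85:255,295:475],None,fx=3.5,fy=3.5,interpolation=cv2.INTER_CUBIC))"
```

```text
(no output)
```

View pics/c1.png

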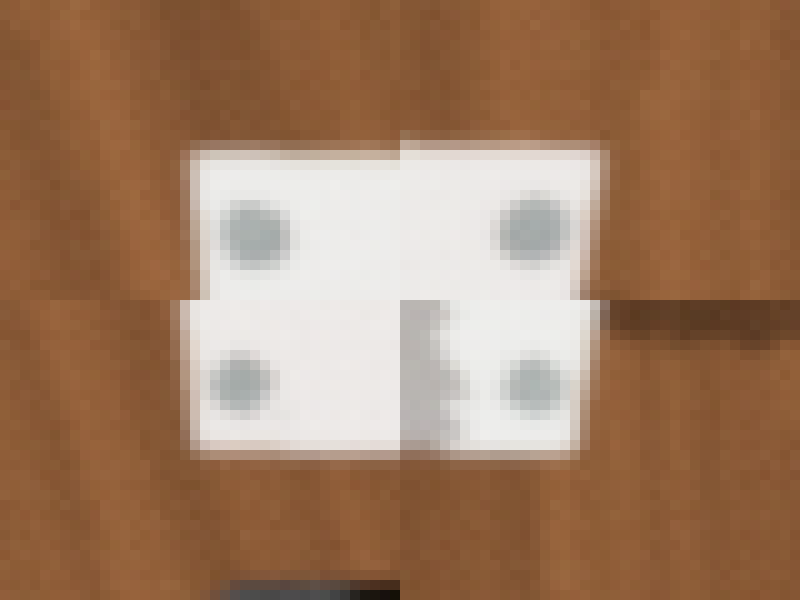

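View pics/c2.png

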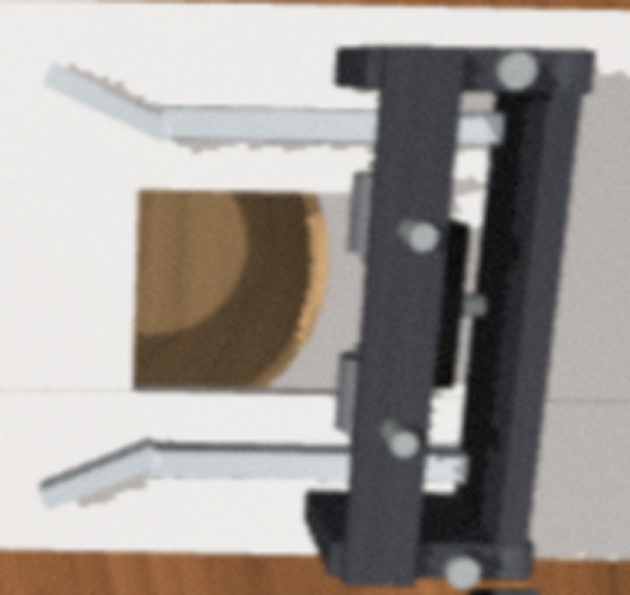

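```bash
python3 - <<'E'
from h import *
z=dict(np.load('pics/w1.npz'))
P=np.array([[178.4,82.2],[515,88.7],[491.3,245.5],[191.3,240.3]])-.5
m=np.array([[-.15,.075,.1],[.15,.075,.1],[.15,-.075,.1],[-.15,-.075,.1]])
x,r,_=fitpose([(z,range(4),P)],m,[.6,.2,-.1]); print('box',x,np.degrees(x[2]),r.round(2).tolist())
c,s=np.cos(x[2]),np.sin(x[2])
def box(X): d=X[:,:2]-x[:2]; return np.c_[d[:,0]*c+d[:,1]*s,-d[:,0]*s+d[:,1]*c]
q=lambda l:np.array(l)/3.5+[295,85]-.5
print('roller front',box(onplane(z,q([[352,210],[342,390]]),.1105))*1e3)
print('hatch corners -10,55,+-28',box(onplane(z,q([[137,190],[135,388]]),.099))*1e3)
print('bridge near top edge',box(onplane(z,q([[383,70],[350,575]]),.145))*1e3)
print('rail mouth top inner',box(onplane(z,q([[165,138],[155,445]]),.11))*1e3)
E
```

```text
box [ 0.59635583  0.20839751 -0.20788537] -11.910954596058655 [[-0.26, 0.24], [0.41, 0.18], [-0.71, -0.35], [0.54, -0.23]]
roller front [[ 44.7320398   24.55041529]
 [ 45.63814389 -23.33041506]]
hatch corners -10,55,+-28 [[-10.21205342  27.47857045]
 [ -9.25640854 -26.85137612]]
bridge near top edge [[ 41.96950288  59.4890684 ]
 [ 43.64901977 -61.71530785]]
rail mouth top inner [[ -3.89053523  41.76146357]
 [ -3.83722482 -39.81584945]]
```

```bash
python3 -c "
from h import *
plan([.447,-.2376,.2],np.radians(-25.5),11)"
```

```text
[[0.0135, 0.0076, -0.0449, 0.0233], [0.0109, 0.0077, -0.0449, 0.0232], [0.0082, 0.0076, -0.0447, 0.0233], [0.0056, 0.0076, -0.0445, 0.0233], [0.0031, 0.0077, -0.0439, 0.0233], [0.0006, 0.0076, -0.0434, 0.0232], [-0.0019, 0.0076, -0.0427, 0.0233], [-0.0041, 0.0077, -0.0417, 0.0233], [-0.0064, 0.0076, -0.0408, 0.0232], [-0.0086, 0.0076, -0.0397, 0.0233], [-0.0106, 0.0077, -0.0384, 0.0233]]
end [ 0.44699438 -0.2375844   0.19995742] -25.501301569399978
```

>>> arm_command:
  deltas:
    - [0.0135, 0.0076, -0.045, 0.0233]
    - [0.011, 0.0077, -0.045, 0.0232]
    - [0.008, 0.0076, -0.0447, 0.0233]
    - [0.0056, 0.0076, -0.0445, 0.0233]
    - [0.003, 0.0077, -0.044, 0.0233]
    - [0.0006, 0.0076, -0.0434, 0.0232]
    - [-0.002, 0.0076, -0.0427, 0.0233]
    - [-0.004, 0.0077, -0.0417, 0.0233]
    - [-0.0064, 0.0076, -0.041, 0.0232]
    - [-0.0086, 0.0076, -0.04, 0.0233]
    - [-0.0106, 0.0077, -0.0384, 0.0233]
    - [0, 0, 0, 0]
    - [0, 0, 0, 0]

```text
time: 3.82
tool_pos: [0.4473, -0.2379, 0.2004]
tcp_rot: [-1.542, 0.348, -0.349]
wrist_force: [1.0, 0.1, 0.1]
width: 0.999
```

```bash
python3 -c "
from h import *
snap('wrist','pics/w2.png'); st()"
```

```text
t 3.88 pos [ 0.4475 -0.2378  0.2006] yaw -25.45 F [-0.37 -0.03 -0.25] T [-0.05 -0.06 -0.03] w 0.999
```

View pics/w2.png

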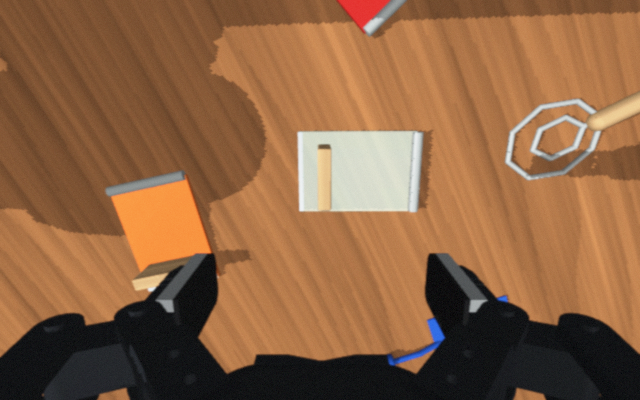

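```bash
python3 -c "
from h import *
a=cv2.imread('pics/w2.png')
cv2.imwrite('pics/c3.png',cv2.resize(a[120:220,290:430],None,fx=5.7,fy=5.7,interpolation=cv2.INTER_CUBIC))"
```

```text
(no output)
```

View pics/c3.png

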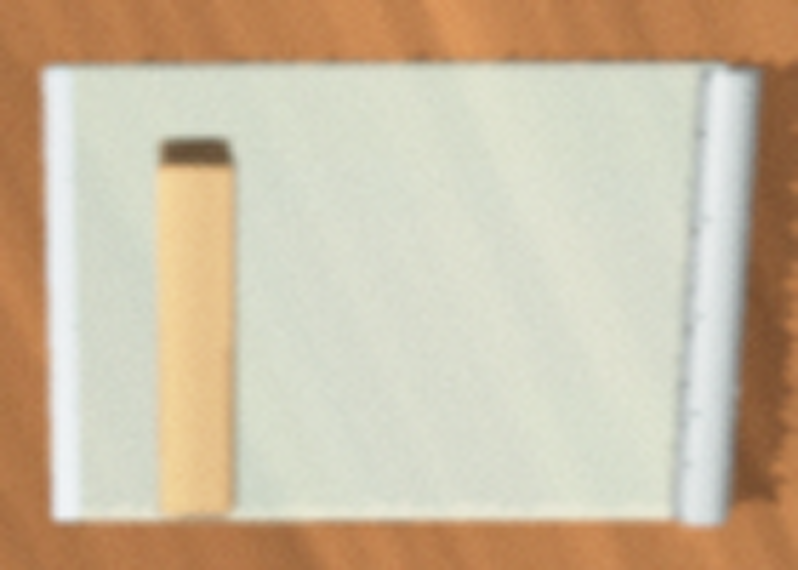

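Confirmed: the grey glass door with its bar and bead lies at (298–423, 131–212).

```bash
python3 - <<'E'
from h import *
z=dict(np.load('pics/w2.npz'))
P=np.array([[158,162],[235,162],[233,515],[161,515],[43,67],[54,520],[762,70],[727,523]])/5.7+[290,120]-.5
# pane model relative to grip (x,y), z abs
m=np.array([[-.006,.028,.042],[.006,.028,.042],[.006,-.028,.042],[-.006,-.028,.042],[-.025,.04,.006],[-.025,-.04,.006],[.094,.04,.008],[.094,-.04,.008]])
x,r,_=fitpose([(z,range(8),P)],m,[.447,-.237,-.44]); print('grip',x,np.degrees(x[2]),r.round(2).tolist())
plan([x[0],x[1],.060],x[2],6,polar=False)
E
```

```text
grip [ 0.44965237 -0.23837219 -0.44574984] -25.539584620454033 [[-0.16, 0.11], [0.3, 0.12], [0.11, 0.46], [-0.56, 0.45], [0.35, -0.74], [-0.23, 0.25], [0.18, -0.97], [0.01, 0.41]]
[[0.0004, 0.0234, 0.0001, 0.0003], [0.0003, 0.0235, 0.0, 0.0002], [0.0004, 0.0234, 0.0001, 0.0003], [0.0004, 0.0234, 0.0001, 0.0002], [0.0003, 0.0234, 0.0, 0.0003], [0.0004, 0.0235, 0.0001, 0.0002]]
end [ 0.44965488 -0.23839191  0.05997057] -25.53915688854645
```

>>> arm_command:
  deltas:
    - [0.001, 0.03, 0, 0.001]
    - [0.001, 0.03, 0, 0]
    - [0, 0.03, 0, 0]
    - [0, 0.03, 0, 0]
    - [0, 0.03, 0, 0]
    - [0, 0.02, 0, 0]
    - [0, 0.01, 0, 0]
    - [0, 0.007, 0, 0]
    - [0, 0, 0, 0]
  fingers: 0.05

```text
time: 5.0
tool_pos: [0.4487, -0.2395, 0.0134]
tcp_rot: [-1.542, 0.35, -0.35]
wrist_force: [-0.0, 0.7, -0.7]
width: 0.587
```

```bash
python3 -c "
from h import *
snap('wrist','pics/w3.png'); st()"
```

```text
t 5.05 pos [ 0.449  -0.2398  0.0138] yaw -25.59 F [0.02 0.44 0.32] T [ 0.05  0.03 -0.  ] w 0.589
```

View pics/w3.png

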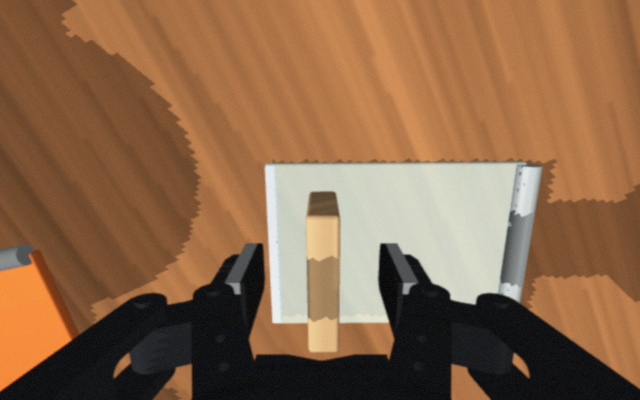

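The bar (307–340) sits centred between the fingers, so I close.

>>> arm_command:
  deltas:
    - [0, 0, 0, 0]
    - [0, 0, 0, 0]
    - [0, 0, 0, 0]
    - [0, 0, 0, 0]
    - [0, 0, 0, 0]
    - [0, 0, 0, 0]
  fingers: 0
  newtons: 50

```text
time: 5.8
tool_pos: [0.4489, -0.2401, 0.014]
tcp_rot: [-1.543, 0.35, -0.352]
wrist_force: [-0.7, -0.7, 6.6]
width: 0.128
```

```bash
python3 -c "
from h import *
st()"
```

```text
t 5.8 pos [ 0.4489 -0.2401  0.014 ] yaw -25.62 F [-0.72 -0.74  6.56] T [0.06 0.1  0.03] w 0.128
```

>>> arm_command:
  deltas:
    - [0, -0.003, 0, 0]
    - [0, -0.01, 0, 0]
    - [0, -0.03, 0, 0]
    - [0, -0.04, 0, 0]
    - [0, -0.05, 0, 0]
    - [0, -0.05, 0, 0]
    - [0, -0.03, 0, 0]
    - [0, 0, 0, 0]
    - [0, 0, 0, 0]

```text
time: 6.92
tool_pos: [0.4472, -0.239, 0.2245]
tcp_rot: [-1.541, 0.353, -0.348]
wrist_force: [-0.2, -0.4, -2.2]
width: 0.134
```

```bash
python3 -c "
from h import *
snap('wrist','pics/w4.png'); snap('side','pics/s4.png'); st()"
```

```text
t 7.03 pos [ 0.4468 -0.2388  0.2236] yaw -25.61 F [-0.5  -0.29 -2.99] T [ 0.04  0.08 -0.02] w 0.131
```

View pics/w4.png

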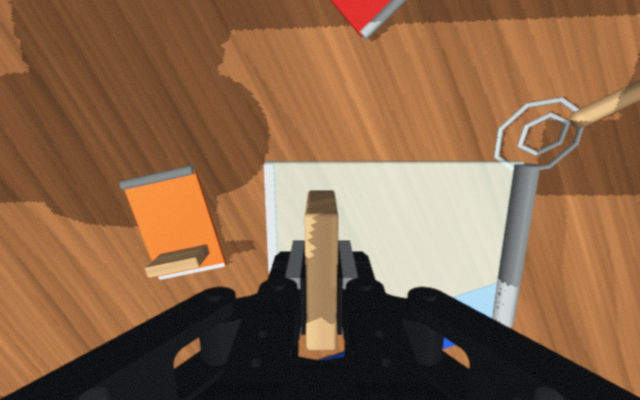

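View pics/s4.png

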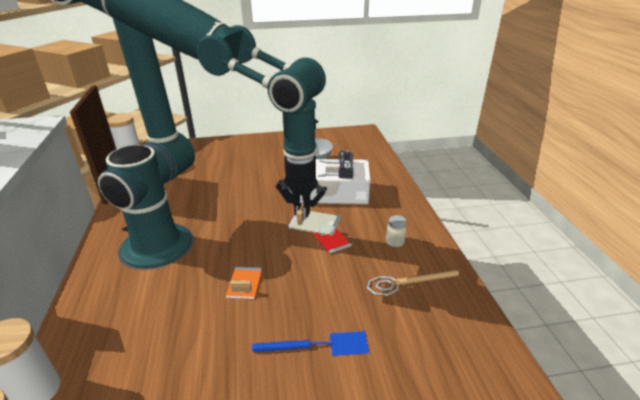

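```bash
python3 -c "
from h import *
a=cv2.imread('pics/w4.png')
cv2.imwrite('pics/c4.png',cv2.resize(a[150:360,255:555],None,fx=2.6,fy=2.6,interpolation=cv2.INTER_CUBIC))"
```

```text
(no output)
```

View pics/c4.png

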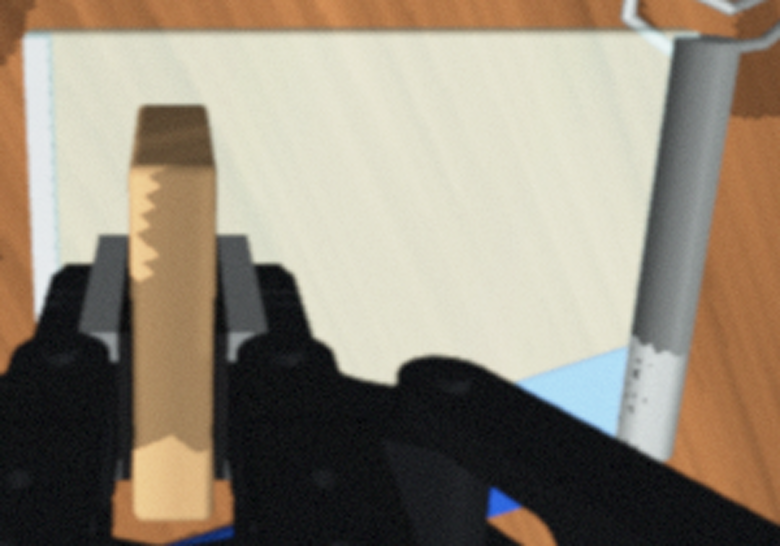

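```bash
python3 - <<'E'
from h import *
from scipy.optimize import least_squares
z=dict(np.load('pics/w4.npz'))
P=np.array([[24,32],[130,166],[216,166],[134,520],[212,519],[138,105],[208,105],[742,40],[670,460]])/2.6+[255,150]-.5
m=np.array([[-25,40,6],[-6,28,42],[6,28,42],[-6,-28,42],[6,-28,42],[-6,28,6],[6,28,6],[94,40,8],[94,-40,8]])/1e3-[0,0,.024]
R0=np.array([[1,0,0],[0,0,-1],[0,1,0]],float)
T=z['T_tool_cam'];f=200/np.tan(np.radians(float(z['vfov']))/2)
def r(p):
    X=(m@Rn.from_rotvec(p[3:]).as_matrix().T+p[:3])@R0.T  # tool coords
    c=(X-T[:3,3])@T[:3,:3]
    return (np.c_[z['cx']+f*c[:,0]/c[:,2],z['cy']+f*c[:,1]/c[:,2]]-P).ravel()
s=least_squares(r,[0,0,.012,0,0,0]); print('grip in tool (pane axes, mm)',s.x[:3]*1e3,'rot deg',np.degrees(s.x[3:]),s.fun.reshape(-1,2).round(2).tolist())
print(Rn.from_rotvec(z['rot']).as_matrix().round(4))
E
```

```text
grip in tool (pane axes, mm) [-0.32112563  1.11607538  8.23187431] rot deg [-0.43201282 -0.58527906 -0.18331162] [[1.3, 0.62], [-0.82, -0.1], [0.45, 0.11], [-0.99, 0.39], [-0.31, 1.06], [0.73, -0.73], [0.54, -0.58], [-0.66, -0.36], [0.06, -0.69]]
[[ 9.017e-01 -2.400e-03  4.323e-01]
 [-4.323e-01  1.400e-03  9.017e-01]
 [-2.700e-03 -1.000e+00  3.000e-04]]
```

```bash
python3 - <<'E'
from h import *
def edges(fn,corn,h):
    # subpixel straight edges: fit lines through half-max brightness crossings
    z=dict(np.load(fn+'.npz')); g=cv2.cvtColor(cv2.imread(fn+'.png'),cv2.COLOR_BGR2HSV)[:,:,1].astype(float)
    for a,b in corn:
        a,b=np.array(a,float),np.array(b,float); d=(b-a)/np.linalg.norm(b-a); n=np.array([-d[1],d[0]]); pts=[]
        for t in np.linspace(.08,.92,60):
            c=a+t*(b-a); k=np.arange(-4,4.01,.25); s=c+k[:,None]*n
            v=cv2.remap(g,s[:,0].astype(np.float32)[None],s[:,1].astype(np.float32)[None],cv2.INTER_LINEAR)[0]
            dv=np.abs(np.gradient(v)); 
            if np.ptp(v)<50: continue
            w=dv**2; pts.append(c+n*(w@k/w.sum()))
        pts=np.array(pts); W=onplane(z,pts,h)[:,:2]
        vx,vy,x0,y0=cv2.fitLine(W.astype(np.float32),cv2.DIST_HUBER,0,.001,.001).ravel()
        nn=np.array([-vy,vx]); res=(W-[x0,y0])@nn
        print(fn,len(pts),'angle',np.degrees(np.arctan2(vy,vx)).round(2),'pt',x0,y0,'rms mm',res.std()*1e3)
edges('pics/w1',[((178,82),(514,88)),((191,240),(491,245)),((178,82),(191,240)),((514,88),(491,245))],.1)
edges('pics/top0',[((237.5,124.5),(214.25,222.5)),((286.25,134),(267.5,233.5)),((237.5,124.5),(286.25,134)),((214.25,222.5),(267.5,233.5))],.1)
E
```

```text
pics/w1 60 angle -11.96 pt 0.6256134 0.27933732 rms mm 0.08732426872666757
pics/w1 46 angle -11.96 pt 0.5578395 0.13931397 rms mm 0.12682164300814053
pics/w1 60 angle 77.99 pt 0.45150843 0.2512096 rms mm 0.17201437603158254
pics/w1 60 angle 78.1 pt 0.7432829 0.1755005 rms mm 0.25577306077422857
pics/top0 60 angle -12.34 pt 0.64566374 0.27716663 rms mm 0.7113194015509173
pics/top0 60 angle -11.88 pt 0.57666 0.1251339 rms mm 0.24090683364352905
pics/top0 60 angle 78.44 pt 0.7455763 0.1796103 rms mm 0.26921483488696196
pics/top0 60 angle 77.92 pt 0.4453667 0.23478895 rms mm 0.21418628615843358
```

```bash
python3 -c "
from h import *
plan([.469,.2345,.19],np.radians(-11.96),13)"
```

```text
[[0.0016, 0.0026, 0.0372, -0.0183], [-0.0004, 0.0026, 0.0374, -0.0184], [-0.0025, 0.0026, 0.0374, -0.0183], [-0.0046, 0.0025, 0.0373, -0.0183], [-0.0066, 0.0026, 0.037, -0.0183], [-0.0087, 0.0026, 0.0368, -0.0184], [-0.0107, 0.0026, 0.0363, -0.0183], [-0.0128, 0.0026, 0.0358, -0.0183], [-0.0147, 0.0026, 0.035, -0.0184], [-0.0167, 0.0026, 0.0344, -0.0183], [-0.0187, 0.0025, 0.0334, -0.0183], [-0.0205, 0.0026, 0.0324, -0.0183], [-0.0223, 0.0026, 0.0314, -0.0184]]
end [0.46897143 0.23455179 0.19002195] -11.958269432656014
```

>>> arm_command:
  deltas:
    - [0.0016, 0.0026, 0.037, -0.0183]
    - [-0.0004, 0.0026, 0.0374, -0.0184]
    - [-0.0025, 0.0026, 0.0374, -0.0183]
    - [-0.0046, 0.0025, 0.0373, -0.0183]
    - [-0.0066, 0.0026, 0.037, -0.0183]
    - [-0.0087, 0.0026, 0.0368, -0.0184]
    - [-0.0107, 0.0026, 0.0363, -0.0183]
    - [-0.0128, 0.0026, 0.0358, -0.0183]
    - [-0.0147, 0.0026, 0.035, -0.0184]
    - [-0.0167, 0.0026, 0.0344, -0.0183]
    - [-0.0187, 0.0025, 0.0334, -0.0183]
    - [-0.0205, 0.0026, 0.0324, -0.0183]
    - [-0.0223, 0.0026, 0.0314, -0.0184]
    - [0, 0, 0, 0]
    - [0, 0, 0, 0]

```text
time: 8.9
tool_pos: [0.4696, 0.233, 0.1912]
tcp_rot: [-1.566, 0.165, -0.162]
wrist_force: [-0.3, 0.1, -2.4]
width: 0.129
```

```bash
python3 -c "
from h import *
snap('wrist','pics/w5.png'); st()
plan([.469,.2345,.120],np.radians(-11.96),4,False)"
```

```text
t 8.95 pos [0.47   0.2327 0.1915] yaw -11.97 F [ 0.47 -0.5  -2.16] T [-0.03  0.09 -0.05] w 0.132
[[-0.0003, 0.0179, 0.0004, -0.0001], [-0.0004, 0.0179, 0.0004, -0.0], [-0.0003, 0.0179, 0.0003, -0.0001], [-0.0004, 0.0178, 0.0004, -0.0001]]
end [0.46897543 0.23448408 0.12004922] -11.957188601783718
```

View pics/w5.png

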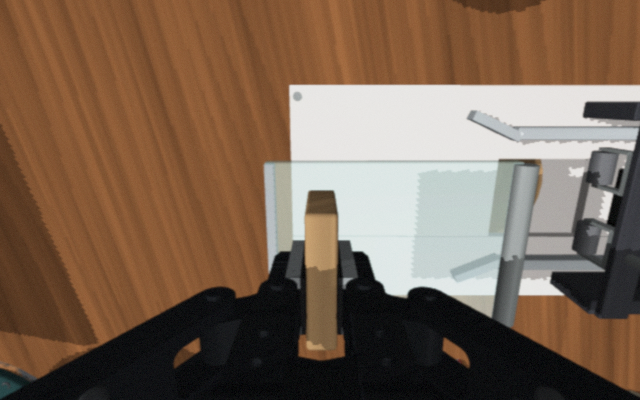

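>>> arm_command:
  deltas:
    - [-0.0003, 0.02, 0.0004, 0]
    - [-0.0003, 0.02, 0.0004, 0]
    - [-0.0003, 0.015, 0.0004, 0]
    - [-0.0003, 0.01, 0.0003, 0]
    - [0, 0, 0, 0]
    - [0, 0, 0, 0]

```text
time: 9.7
tool_pos: [0.4701, 0.2354, 0.1284]
tcp_rot: [-1.564, 0.163, -0.165]
wrist_force: [0.0, 0.5, -1.9]
width: 0.13
```

```bash
python3 -c "
from h import *
snap('wrist','pics/w6.png'); snap('side','pics/s6.png'); st()
a=cv2.imread('pics/s6.png'); cv2.imwrite('pics/s6c.png',cv2.resize(a[140:215,260:390],None,fx=6,fy=6,interpolation=cv2.INTER_CUBIC))"
```

```text
t 9.8 pos [0.4702 0.2355 0.1286] yaw -11.95 F [ 0.37  0.13 -1.8 ] T [-0.06  0.03 -0.04] w 0.131
```

View pics/w6.png

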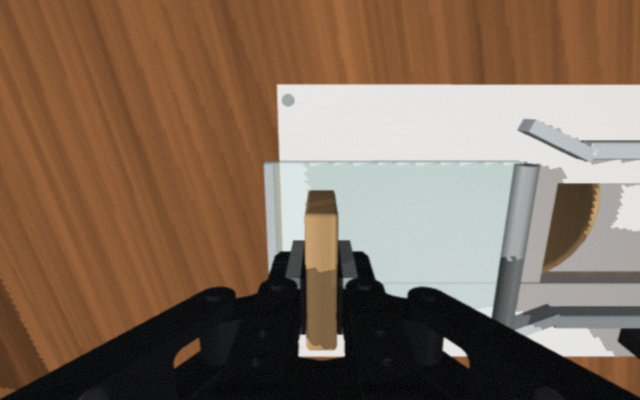

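View pics/s6c.png

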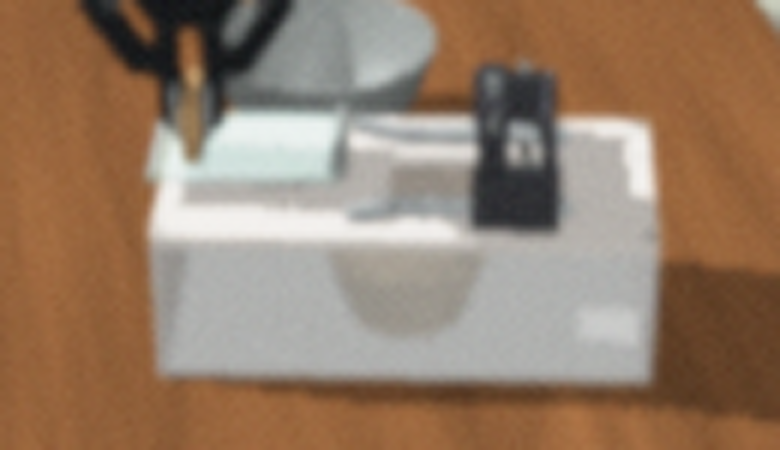

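```bash
cat >> h.py <<'E'
BX=np.array([.5963,.2084]); BY=np.radians(-11.96)
def b2w(X):
    X=np.atleast_2d(X)/1e3; c,s=np.cos(BY),np.sin(BY); return np.c_[BX[0]+c*X[:,0]-s*X[:,1],BX[1]+s*X[:,0]+c*X[:,1],X[:,2]]
def w2b(p): 
    d=np.array(p)[:2]-BX; c,s=np.cos(BY),np.sin(BY); return np.array([d[0]*c+d[1]*s,-d[0]*s+d[1]*c])*1e3
def overlay(fn,out,crop,f,pane_off=(-.3,1.1),under=14):
    z=dict(np.load(fn+'.npz')); a=cv2.imread(fn+'.png'); x0,y0,x1,y1=crop
    im=cv2.resize(a[y0:y1,x0:x1],None,fx=f,fy=f,interpolation=cv2.INTER_CUBIC)
    def L(pts,col):
        p=proj(z,pts); p=((p+.5-[x0,y0])*f).round().astype(int); cv2.polylines(im,[p],False,col,1)
    for s in (1,-1): L(b2w([[-34,49*s,110],[-5,41.5*s,110],[60,41.5*s,110]]),(0,0,255))
    L(b2w([[-150,75,100],[150,75,100],[150,-75,100],[-150,-75,100],[-150,75,100]]),(0,0,255))
    L(b2w([[-10,28,99],[-10,-28,99],[55,-28,99],[55,28,99],[-10,28,99]]),(0,0,255))
    t=z['pos']; g=w2b(t)+np.array(pane_off); u=t[2]*1e3-under
    L(b2w([[g[0]-25,g[1]+40,u+6],[g[0]+84,g[1]+40,u+6],[g[0]+84,g[1]-40,u+6],[g[0]-25,g[1]-40,u+6],[g[0]-25,g[1]+40,u+6]]),(0,160,0))
    L(b2w([[g[0]+94,g[1]+40,u+8],[g[0]+94,g[1]-40,u+8]]),(0,160,0))
    cv2.imwrite(out,im); print('grip in box',g,'underside',u)
E
python3 -c "
from h import *
overlay('pics/w6','pics/o6.png',(260,70,640,360),2.1)"
```

```text
grip in box [-129.30895874    1.35543607] underside 114.37608716112658
```

View pics/o6.png

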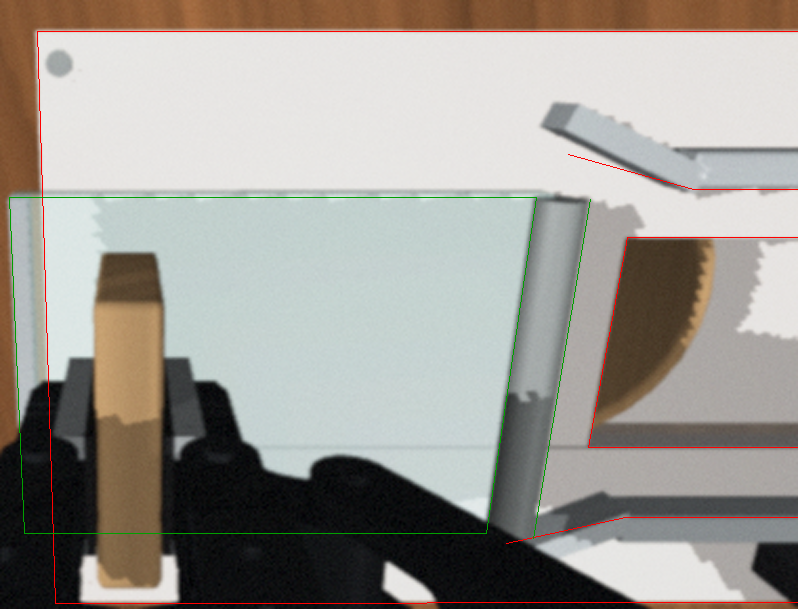

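Overlay agrees with the box; the pane sits about 2.3 mm too far to +y. I'll correct that while lowering, then feel for the roof.

>>> arm_command:
  deltas:
    - [0, 0.003, -0.001, 0]
    - [0, 0.004, -0.0013, 0]
    - [0, 0.003, 0, 0]
    - [0, 0.001, 0, 0]
    - [0, 0, 0, 0]

```text
time: 10.42
tool_pos: [0.4689, 0.2329, 0.1165]
tcp_rot: [-1.565, 0.164, -0.164]
wrist_force: [-0.5, -0.5, -3.0]
width: 0.135
```

```bash
python3 -c "
from h import *
snap('wrist','pics/w7.png');s=st(); print(w2b(s['tool_pos']))
overlay('pics/w7','pics/o7.png',(260,70,640,360),2.1,(-.3,2))"
```

```text
t 10.47 pos [0.469  0.233  0.1167] yaw -11.96 F [-0.17 -0.56 -1.7 ] T [-0.    0.   -0.02] w 0.129
[-129.58727246   -2.29972273]
grip in box [-129.99281801   -0.39197339] underside 102.50744261038365
```

View pics/o7.png

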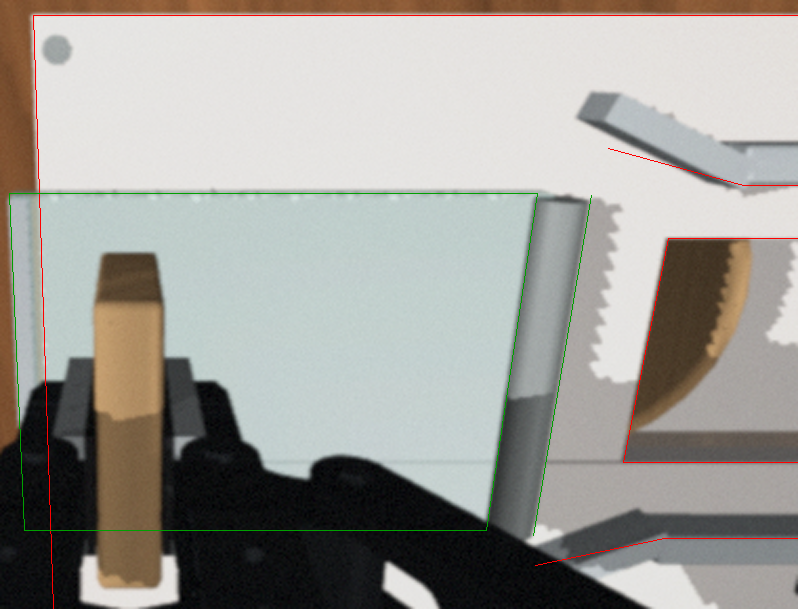

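>>> arm_command:
  deltas:
    - [0, 0.001, 0, 0]
    - [0, 0.0005, 0, 0]
    - [0, 0, 0, 0]

```text
time: 10.85
tool_pos: [0.469, 0.233, 0.1151]
tcp_rot: [-1.565, 0.164, -0.164]
wrist_force: [-0.2, -0.5, -2.2]
width: 0.129
```

>>> arm_command:
  deltas:
    - [0, 0.0005, 0, 0]
    - [0, 0, 0, 0]

```text
time: 11.1
tool_pos: [0.469, 0.2329, 0.1146]
tcp_rot: [-1.565, 0.164, -0.164]
wrist_force: [0.1, -0.2, -1.8]
width: 0.128
```

>>> arm_command:
  deltas:
    - [0, 0.0005, 0, 0]
    - [0, 0, 0, 0]

```text
time: 11.35
tool_pos: [0.4691, 0.233, 0.1142]
tcp_rot: [-1.565, 0.164, -0.164]
wrist_force: [-0.7, 0.7, -2.5]
width: 0.13
```

>>> arm_command:
  deltas:
    - [0, 0.0005, 0, 0]
    - [0, 0, 0, 0]

```text
time: 11.6
tool_pos: [0.4691, 0.233, 0.114]
tcp_rot: [-1.565, 0.164, -0.164]
wrist_force: [-2.0, -0.5, 0.9]
width: 0.131
```

>>> arm_command:
  deltas:
    - [0, 0.0005, 0, 0]
    - [0, 0, 0, 0]

```text
time: 11.85
tool_pos: [0.4691, 0.233, 0.114]
tcp_rot: [-1.565, 0.164, -0.164]
wrist_force: [-2.4, -2.0, 5.3]
width: 0.129
```

Roof contact found at TCP z≈0.114. I relax 0.5 mm and start sliding in checked stages.

>>> arm_command:
  deltas:
    - [0, -0.0005, 0, 0]
    - [0.003, 0, 0, 0]
    - [0.005, 0, 0, 0]
    - [0.005, 0, 0, 0]
    - [0.005, 0, 0, 0]
    - [0.004, 0, 0, 0]

```text
time: 12.6
tool_pos: [0.4912, 0.2286, 0.114]
tcp_rot: [-1.564, 0.164, -0.164]
wrist_force: [-3.9, 0.1, 5.3]
width: 0.133
```

```bash
python3 -c "
from h import *
snap('wrist','pics/w8.png');s=st(); print(w2b(s['tool_pos']), Rn.from_rotvec(s['tcp_rot']).as_matrix()[2])
overlay('pics/w8','pics/o8.png',(260,70,640,360),2.1,(-.3,1.8))"
```

```text
t 12.65 pos [0.4918 0.2285 0.114 ] yaw -11.97 F [-2.19  1.18  5.36] T [0.05 0.37 0.06] w 0.128
[-106.41054457   -2.02883837] [ 9.81224711e-04 -9.99999335e-01  6.06658421e-04]
grip in box [-107.33320979   -0.24087687] underside 100.03281860736872
```

View pics/o8.png

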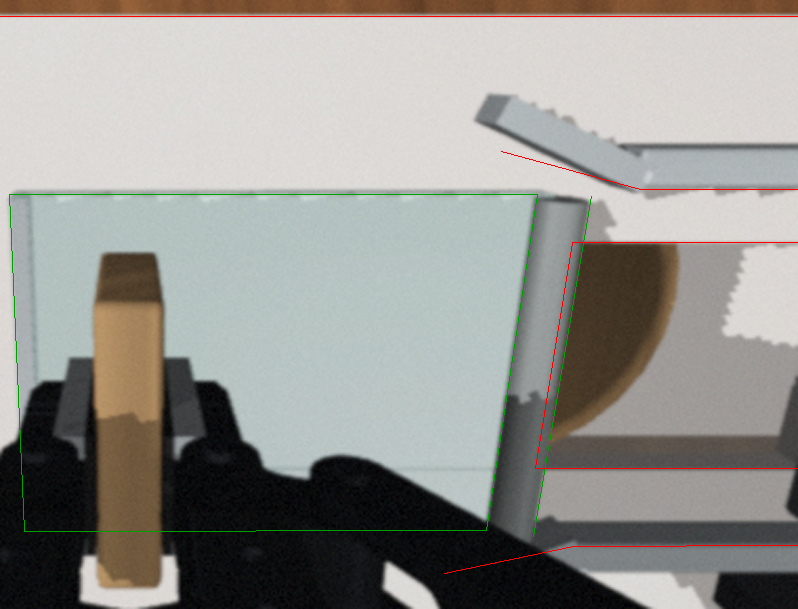

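>>> arm_command:
  deltas:
    - [0, -0.0005, 0, 0]
    - [0.003, 0, 0, 0]
    - [0.004, 0, 0, 0]
    - [0.004, 0, 0, 0]
    - [0.004, 0, 0, 0]
    - [0, 0, 0, 0]

```text
time: 13.4
tool_pos: [0.506, 0.2252, 0.1141]
tcp_rot: [-1.565, 0.163, -0.165]
wrist_force: [0.6, 0.6, 0.2]
width: 0.128
```

```bash
python3 -c "
from h import *
s=st(); print(w2b(s['tool_pos']), Rn.from_rotvec(s['tcp_rot']).as_matrix()[2])"
```

```text
t 13.4 pos [0.506  0.2252 0.1141] yaw -11.96 F [0.57 0.61 0.19] T [ 0.04 -0.06 -0.01] w 0.128
[-91.76948643  -2.31182338] [ 1.16211420e-03 -9.99999314e-01  1.47105395e-04]
```

>>> arm_command:
  deltas:
    - [0.004, 0, 0, 0]
    - [0.005, 0, 0, 0]
    - [0.005, 0, 0, 0]
    - [0.004, 0, 0, 0]
    - [0, 0, 0, 0]

```text
time: 14.02
tool_pos: [0.5236, 0.2214, 0.1141]
tcp_rot: [-1.565, 0.163, -0.165]
wrist_force: [1.2, 0.8, -0.4]
width: 0.127
```

```bash
python3 -c "
from h import *
s=st(); print(w2b(s['tool_pos']), Rn.from_rotvec(s['tcp_rot']).as_matrix()[2])"
```

```text
t 14.03 pos [0.5236 0.2214 0.1141] yaw -11.97 F [ 1.22  0.76 -0.36] T [ 0.05 -0.13  0.06] w 0.127
[-73.78075916  -2.32939709] [ 1.03963425e-03 -9.99999451e-01  1.30484839e-04]
```

>>> arm_command:
  deltas:
    - [0.004, 0, 0, 0]
    - [0.004, 0, 0, 0]
    - [0.003, 0, 0, 0]
    - [0.003, 0, 0, 0]
    - [0, 0, 0, 0]

```text
time: 14.65
tool_pos: [0.537, 0.2185, 0.1141]
tcp_rot: [-1.565, 0.163, -0.164]
wrist_force: [0.6, 0.0, -2.5]
width: 0.129
```

```bash
python3 -c "
from h import *
snap('wrist','pics/w9.png');s=st(); print(w2b(s['tool_pos']), Rn.from_rotvec(s['tcp_rot']).as_matrix()[2])
overlay('pics/w9','pics/o9.png',(260,70,640,360),2.1,(-.3,1.8))"
```

```text
t 14.7 pos [0.5369 0.2185 0.1141] yaw -11.96 F [ 0.58  0.9  -1.61] T [ 0.08 -0.13  0.1 ] w 0.13
[-60.17152909  -2.39507803] [ 6.11107332e-04 -9.99999813e-01 -9.63211023e-07]
grip in box [-60.38588171  -0.57021893] underside 100.06955404517748
```

View pics/o9.png

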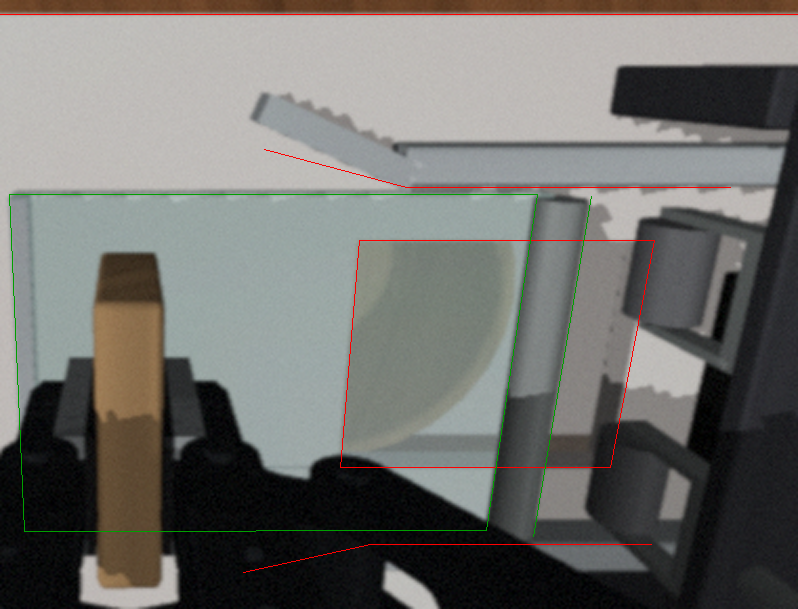

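```bash
python3 -c "
from h import *
z=dict(np.load('pics/w9.npz'))
q=np.array([[634,262],[595,470],[720,262],[583,235],[540,480]])/2.1+[260,70]-.5
for w,h in zip(onplane(z,q,[.1105,.1105,.1105,.108,.108]),q): print(w2b(w))"
```

```text
[43.27021661 26.04655407]
[ 43.40681917 -21.98488312]
[60.98358078 26.0436978 ]
[33.41290215 31.17267971]
[ 33.07603835 -26.02118298]
```

>>> arm_command:
  deltas:
    - [0.002, 0.0003, 0, 0]
    - [0.003, 0, 0, 0]
    - [0.003, 0, 0, 0]
    - [0.001, 0, 0, 0]
    - [0.001, 0, 0, 0]
    - [0, 0, 0, 0]

```text
time: 15.45
tool_pos: [0.5465, 0.2166, 0.1141]
tcp_rot: [-1.564, 0.164, -0.164]
wrist_force: [-1.2, 0.4, 2.2]
width: 0.131
```

>>> arm_command:
  deltas:
    - [0.001, 0, 0, 0]
    - [0.001, 0, 0, 0]
    - [0, 0, 0, 0]

```text
time: 15.82
tool_pos: [0.5483, 0.2162, 0.1141]
tcp_rot: [-1.564, 0.164, -0.164]
wrist_force: [-2.8, 0.9, 4.0]
width: 0.129
```

>>> arm_command:
  deltas:
    - [0.001, 0, 0, 0]
    - [0.001, 0, 0, 0]
    - [0, 0, 0, 0]

```text
time: 16.2
tool_pos: [0.5484, 0.2162, 0.114]
tcp_rot: [-1.565, 0.167, -0.161]
wrist_force: [-8.8, 2.7, 8.4]
width: 0.131
```

```bash
python3 -c "
from h import *
snap('wrist','pics/w10.png');s=st(); print(w2b(s['tool_pos']), Rn.from_rotvec(s['tcp_rot']).as_matrix().round(4))
overlay('pics/w10','pics/o10.png',(260,70,640,360),2.1,(-.3,1.8))"
```

```text
t 16.25 pos [0.5484 0.2162 0.1141] yaw -11.96 F [-9.06  2.02  9.17] T [ 0.3   1.19 -0.  ] w 0.132
[-48.49791655  -2.27637381] [[ 9.783e-01 -3.700e-03  2.073e-01]
 [-2.073e-01  4.000e-04  9.783e-01]
 [-3.700e-03 -1.000e+00 -4.000e-04]]
grip in box [-48.82667656  -0.4638295 ] underside 100.04524008243355
```

View pics/o10.png

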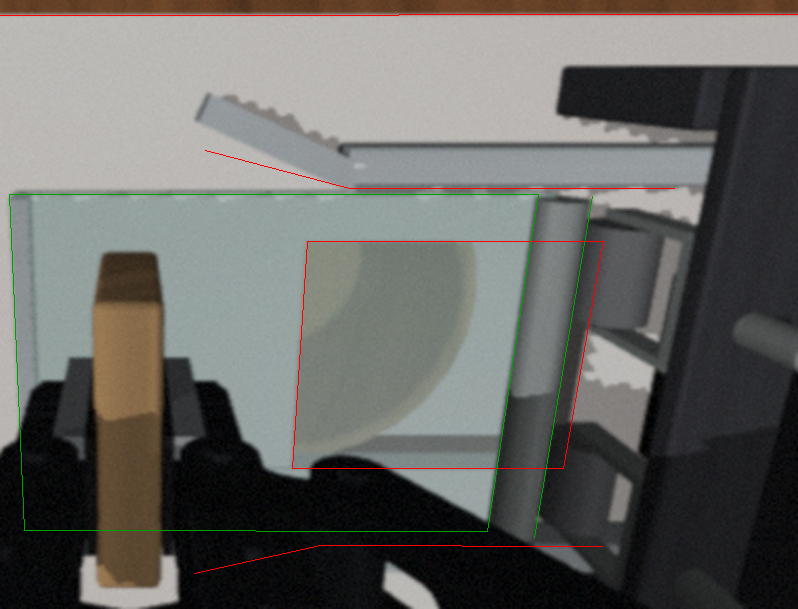

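Both rollers meet the bead evenly at about 9 N. I'll relax the downward press, then push on in small steps.

>>> arm_command:
  deltas:
    - [0, -0.0006, 0, 0]
    - [0.0006, 0, 0, 0]
    - [0, 0, 0, 0]

```text
time: 16.62
tool_pos: [0.5484, 0.2162, 0.1141]
tcp_rot: [-1.565, 0.168, -0.16]
wrist_force: [-9.9, 3.2, 6.7]
width: 0.13
```

>>> arm_command:
  deltas:
    - [0.0008, 0, 0, 0]
    - [0, 0, 0, 0]

```text
time: 16.88
tool_pos: [0.5484, 0.2162, 0.1141]
tcp_rot: [-1.565, 0.169, -0.159]
wrist_force: [-12.0, 3.3, 8.4]
width: 0.128
```

>>> arm_command:
  deltas:
    - [0, -0.0008, 0, 0]
    - [0.0004, -0.0002, 0, 0]
    - [0, 0, 0, 0]

```text
time: 17.25
tool_pos: [0.5485, 0.2162, 0.1144]
tcp_rot: [-1.565, 0.17, -0.158]
wrist_force: [-10.9, 3.7, 5.5]
width: 0.132
```

```bash
python3 -c "
from h import *
s=st(); print(w2b(s['tool_pos']), Rn.from_rotvec(s['tcp_rot']).as_matrix()[2].round(4))"
```

```text
t 17.25 pos [0.5485 0.2162 0.1144] yaw -11.96 F [-10.94   3.68   5.51] T [0.66 1.47 0.03] w 0.132
[-48.37150721  -2.31862157] [-7.e-03 -1.e+00 -9.e-04]
```

>>> arm_command:
  deltas:
    - [0.0007, -0.0003, 0, 0]
    - [0, 0, 0, 0]

```text
time: 17.5
tool_pos: [0.5486, 0.2161, 0.1145]
tcp_rot: [-1.565, 0.171, -0.157]
wrist_force: [-11.6, 5.2, 5.5]
width: 0.13
```

>>> arm_command:
  deltas:
    - [0.0007, -0.0003, 0, 0]
    - [0, 0, 0, 0]

```text
time: 17.75
tool_pos: [0.5488, 0.2159, 0.1146]
tcp_rot: [-1.565, 0.171, -0.156]
wrist_force: [-13.3, 3.5, 4.6]
width: 0.137
```

>>> arm_command:
  deltas:
    - [0.0006, -0.0002, 0, 0]
    - [0, 0, 0, 0]

```text
time: 18.0
tool_pos: [0.5496, 0.2157, 0.1146]
tcp_rot: [-1.565, 0.171, -0.157]
wrist_force: [-11.5, 4.9, 4.8]
width: 0.128
```

>>> arm_command:
  deltas:
    - [0.0006, 0, 0, 0]
    - [0, 0, 0, 0]

```text
time: 18.25
tool_pos: [0.5505, 0.2155, 0.1146]
tcp_rot: [-1.565, 0.17, -0.157]
wrist_force: [-10.7, 4.3, 4.0]
width: 0.133
```

```bash
python3 -c "
from h import *
snap('side','pics/s11.png');s=st(); print(w2b(s['tool_pos']), Rn.from_rotvec(s['tcp_rot']).as_matrix()[2].round(4))
a=cv2.imread('pics/s11.png'); cv2.imwrite('pics/s11c.png',cv2.resize(a[140:215,260:390],None,fx=6,fy=6,interpolation=cv2.INTER_CUBIC))"
```

```text
t 18.3 pos [0.5505 0.2155 0.1146] yaw -11.96 F [-11.41   3.92   3.48] T [0.77 1.59 0.14] w 0.13
[-46.3163383   -2.54725893] [-0.0083 -1.     -0.0015]
```

View pics/s11c.png

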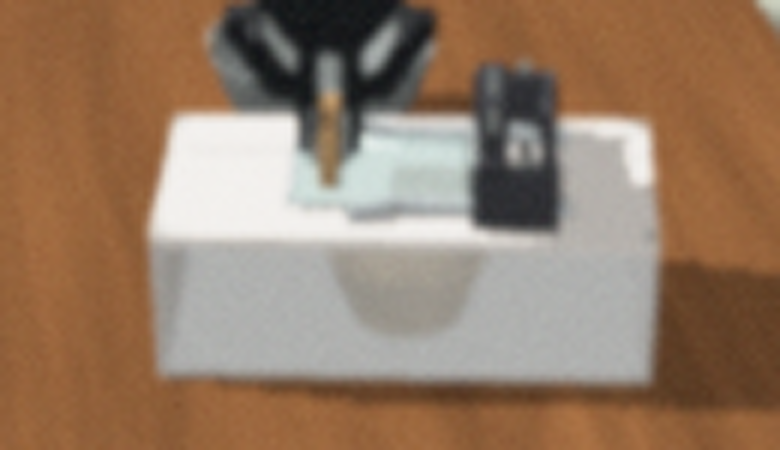

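>>> arm_command:
  deltas:
    - [0.0008, 0, 0, 0]
    - [0.0008, 0, 0, 0]
    - [0, 0, 0, 0]

```text
time: 18.68
tool_pos: [0.5525, 0.2151, 0.1146]
tcp_rot: [-1.565, 0.17, -0.158]
wrist_force: [-9.4, 4.1, 2.8]
width: 0.133
```

>>> arm_command:
  deltas:
    - [0.0008, 0, 0, 0]
    - [0.0008, 0, 0, 0]
    - [0, 0, 0, 0]

```text
time: 19.05
tool_pos: [0.5545, 0.2147, 0.1146]
tcp_rot: [-1.565, 0.169, -0.159]
wrist_force: [-8.3, 2.8, 2.4]
width: 0.131
```

>>> arm_command:
  deltas:
    - [0.0008, 0, 0, 0]
    - [0.0008, 0, 0, 0]
    - [0, 0, 0, 0]

```text
time: 19.42
tool_pos: [0.5566, 0.2143, 0.1146]
tcp_rot: [-1.565, 0.168, -0.159]
wrist_force: [-7.1, 3.5, 1.0]
width: 0.132
```

```bash
python3 -c "
from h import *
s=st(); print(w2b(s['tool_pos']), Rn.from_rotvec(s['tcp_rot']).as_matrix()[2].round(4))"
```

```text
t 19.43 pos [0.5566 0.2143 0.1146] yaw -11.95 F [-7.09  3.5   0.97] T [0.64 1.06 0.12] w 0.132
[-40.09161422  -2.46762412] [-0.0055 -1.     -0.001 ]
```

>>> arm_command:
  deltas:
    - [0.001, 0.0002, 0, 0]
    - [0.001, 0.0002, 0, 0]
    - [0.001, 0, 0, 0]
    - [0, 0, 0, 0]

```text
time: 19.92
tool_pos: [0.5607, 0.2134, 0.1145]
tcp_rot: [-1.565, 0.166, -0.161]
wrist_force: [-3.4, 2.5, -2.5]
width: 0.129
```

>>> arm_command:
  deltas:
    - [0.001, 0.0002, 0, 0]
    - [0.001, 0, 0, 0]
    - [0, 0, 0, 0]

```text
time: 20.3
tool_pos: [0.5646, 0.2125, 0.1149]
tcp_rot: [-1.565, 0.164, -0.164]
wrist_force: [2.9, 2.8, -8.3]
width: 0.129
```

```bash
python3 -c "
from h import *
s=st(); print(w2b(s['tool_pos']), Rn.from_rotvec(s['tcp_rot']).as_matrix()[2].round(4))"
```

```text
t 20.3 pos [0.5646 0.2125 0.1149] yaw -11.97 F [ 2.85  2.8  -8.26] T [0.53 0.1  0.14] w 0.129
[-31.87201586  -2.51431744] [ 6.e-04 -1.e+00 -1.e-04]
```

>>> arm_command:
  deltas:
    - [0, 0.0006, 0.0003, 0]
    - [0.0005, 0.0006, 0.0002, 0]
    - [0, 0, 0, 0]

```text
time: 20.68
tool_pos: [0.565, 0.2128, 0.1146]
tcp_rot: [-1.565, 0.164, -0.164]
wrist_force: [2.8, -1.0, -6.7]
width: 0.128
```

```bash
python3 -c "
from h import *
s=st(); print(w2b(s['tool_pos']), Rn.from_rotvec(s['tcp_rot']).as_matrix()[2].round(4))"
```

```text
t 20.68 pos [0.565  0.2128 0.1146] yaw -11.97 F [ 2.8  -1.03 -6.66] T [ 0.08  0.06 -0.02] w 0.128
[-31.56378266  -2.2119968 ] [ 5.e-04 -1.e+00 -5.e-04]
```

>>> arm_command:
  deltas:
    - [0.001, 0.0005, 0, 0]
    - [0.001, 0.0002, 0, 0]
    - [0, 0, 0, 0]

```text
time: 21.05
tool_pos: [0.5675, 0.2124, 0.1142]
tcp_rot: [-1.565, 0.163, -0.165]
wrist_force: [3.1, -3.7, -3.6]
width: 0.129
```

>>> arm_command:
  deltas:
    - [0.001, 0, 0, 0]
    - [0.0005, 0, 0, 0]
    - [0, 0, 0, 0]

```text
time: 21.42
tool_pos: [0.5687, 0.2123, 0.1141]
tcp_rot: [-1.565, 0.163, -0.165]
wrist_force: [2.8, -3.5, -3.1]
width: 0.13
```

```bash
python3 -c "
from h import *
snap('wrist','pics/w12.png');s=st(); print(w2b(s['tool_pos']), Rn.from_rotvec(s['tcp_rot']).as_matrix()[2].round(4))
overlay('pics/w12','pics/o12.png',(260,70,640,360),2.1,(-.3,1.8))"
```

```text
t 21.48 pos [0.5687 0.2123 0.1141] yaw -11.96 F [ 2.11 -2.53 -2.43] T [-0.55 -0.51 -0.22] w 0.13
[-27.76473409  -1.89121581] [ 1.2e-03 -1.0e+00  1.0e-04]
grip in box [-28.06168468  -0.10090137] underside 100.12207104090166
```

View pics/o12.png

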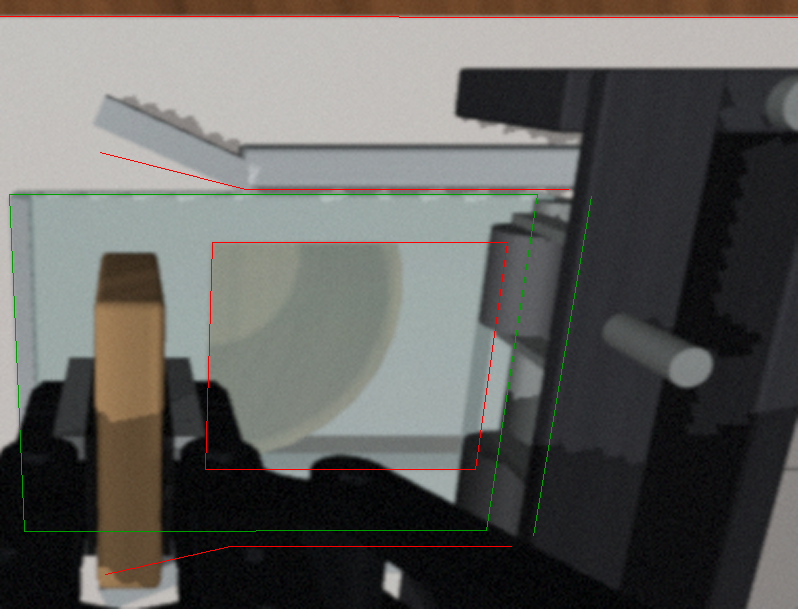

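>>> arm_command:
  deltas:
    - [0.0005, 0, -0.0003, 0]
    - [0.0005, 0, 0, 0]
    - [0, 0, 0, 0]

```text
time: 21.85
tool_pos: [0.5694, 0.2121, 0.1141]
tcp_rot: [-1.564, 0.163, -0.164]
wrist_force: [2.4, -2.4, -1.8]
width: 0.13
```

>>> arm_command:
  deltas:
    - [0.001, 0, 0, 0]
    - [0, 0, 0, 0]

```text
time: 22.1
tool_pos: [0.5696, 0.212, 0.1141]
tcp_rot: [-1.564, 0.165, -0.163]
wrist_force: [-1.1, -1.7, 0.9]
width: 0.132
```

```bash
python3 -c "
from h import *
s=st(); print(w2b(s['tool_pos']), Rn.from_rotvec(s['tcp_rot']).as_matrix()[2].round(4))"
```

```text
t 22.1 pos [0.5696 0.212  0.1141] yaw -11.95 F [-1.15 -1.68  0.92] T [-0.25  0.06 -0.17] w 0.132
[-26.85899366  -1.98023098] [-9.e-04 -1.e+00  1.e-04]
```

```bash
python3 -c "
from h import *
snap('wrist','pics/w13.png');snap('side','pics/s13.png')
a=cv2.imread('pics/w13.png'); b=cv2.imread('pics/w12.png')
c=[cv2.resize(i[150:340,450:640],(400,400),interpolation=cv2.INTER_CUBIC) for i in (b,a)]
cv2.imwrite('pics/c13.png',np.hstack(c))
a=cv2.imread('pics/s13.png'); cv2.imwrite('pics/s13c.png',cv2.resize(a[140:190,310:370],None,fx=12,fy=12,interpolation=cv2.INTER_CUBIC))"
```

```text
(no output)
```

View pics/c13.png

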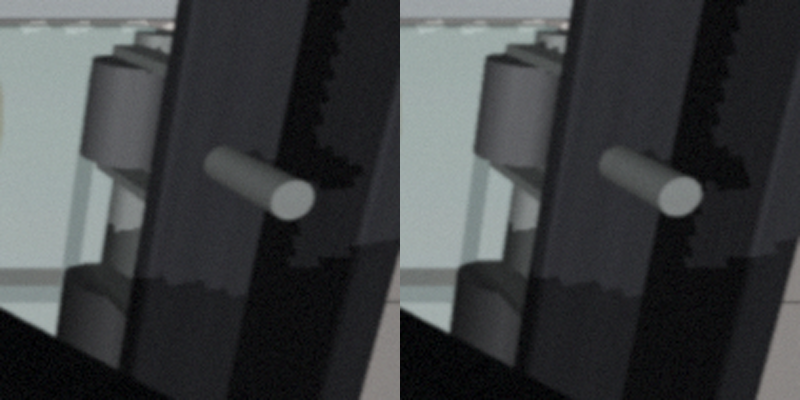

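View pics/s13c.png

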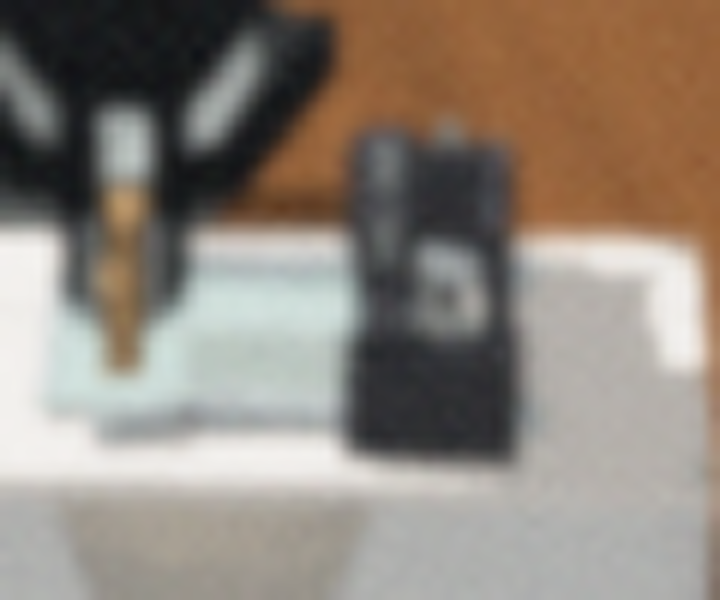

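>>> arm_command:
  deltas:
    - [0.0008, 0, -0.0002, 0]
    - [0, 0, 0, 0]

```text
time: 22.45
tool_pos: [0.5698, 0.2119, 0.1141]
tcp_rot: [-1.564, 0.165, -0.162]
wrist_force: [-4.9, 0.3, 5.8]
width: 0.126
```

>>> arm_command:
  deltas:
    - [0.0008, 0, 0, 0]
    - [0, 0, 0, 0]

```text
time: 22.7
tool_pos: [0.5703, 0.2118, 0.1141]
tcp_rot: [-1.564, 0.166, -0.162]
wrist_force: [-6.5, 0.2, 5.9]
width: 0.13
```

```bash
python3 -c "
from h import *
snap('wrist','pics/w14.png')
s=st(); print(w2b(s['tool_pos']), Rn.from_rotvec(s['tcp_rot']).as_matrix()[2].round(4))
a=cv2.imread('pics/w14.png')
cv2.imwrite('pics/c14.png',cv2.resize(a[155:255,450:550],(600,600),interpolation=cv2.INTER_CUBIC))
a=cv2.imread('pics/w12.png')
cv2.imwrite('pics/c12.png',cv2.resize(a[155:255,450:550],(600,600),interpolation=cv2.INTER_CUBIC))
"
```

```text
t 22.75 pos [0.5703 0.2118 0.1141] yaw -11.95 F [-6.24 -0.08  5.54] T [-0.1   0.67 -0.09] w 0.134
[-26.14551568  -2.06780207] [-0.0025 -1.      0.    ]
```

View pics/c14.png

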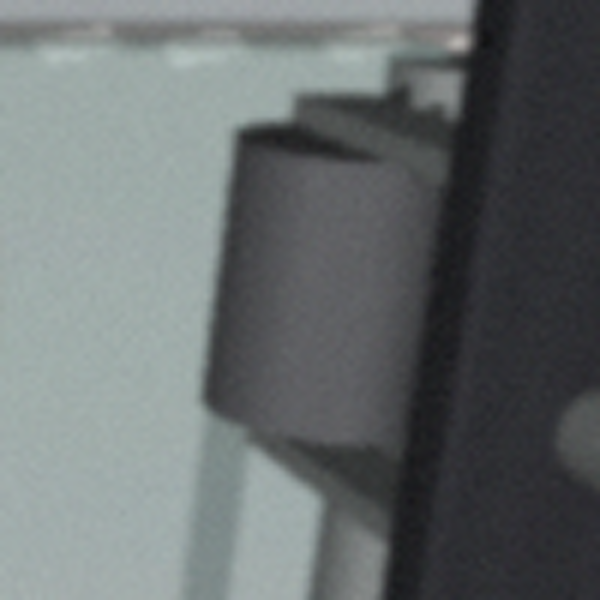

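View pics/c12.png

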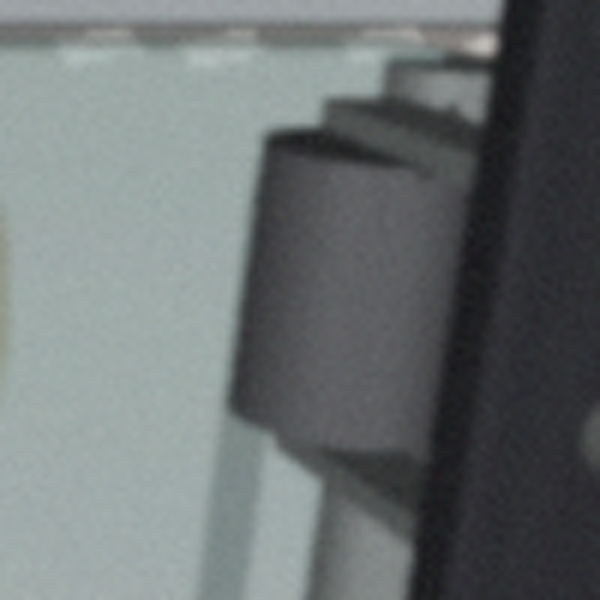

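>>> arm_command:
  deltas:
    - [0, -0.0005, 0, 0]
    - [0, -0.0003, 0, 0]
    - [0, 0, 0, 0]

```text
time: 23.12
tool_pos: [0.571, 0.2115, 0.1141]
tcp_rot: [-1.565, 0.165, -0.163]
wrist_force: [-3.0, 1.9, 0.3]
width: 0.132
```

```bash
python3 -c "
from h import *
s=st(); print(w2b(s['tool_pos']), Rn.from_rotvec(s['tcp_rot']).as_matrix()[2].round(4))
z=dict(np.load('pics/w14.npz')); b=w2b(z['pos'])
# roller visible corner left-top (y=+34 end): compare front edge columns for several axis / lift
f=lambda ax,l: proj(z,b2w([[ax-7*np.cos(t),y,110.5+l+7*np.sin(t)] for y in (34,14) for t in np.radians([0,20,40,60])]))
for ax in (50,52,54):
  for l in (0,2.5,6): q=f(ax,l); print(ax,l,'left edge col',q[:4,0].min().round(1),q[4:,0].min().round(1),'row',q[0,1].round(1),q[4,1].round(1))
print('obs', 450+238/6-.5,450+205/6-.5,155+130/6-.5,155+405/6-.5)
"
```

```text
t 23.12 pos [0.571  0.2115 0.1141] yaw -11.95 F [-3.04  1.91  0.34] T [ 0.16  0.43 -0.02] w 0.132
[-25.34321489  -2.21511645] [-0.001 -1.    -0.   ]
50 0 left edge col 484.8 479.1 row 177.0 221.5
50 2.5 left edge col 487.5 481.6 row 178.3 223.4
50 6 left edge col 491.4 485.2 row 180.1 226.2
52 0 left edge col 489.5 483.6 row 177.0 221.5
52 2.5 left edge col 492.3 486.2 row 178.3 223.4
52 6 left edge col 496.3 490.0 row 180.1 226.2
54 0 left edge col 494.2 488.2 row 177.0 221.5
54 2.5 left edge col 497.1 490.8 row 178.3 223.4
54 6 left edge col 501.2 494.7 row 180.1 226.2
obs 489.1666666666667 483.6666666666667 176.16666666666666 222.0
```

>>> arm_command:
  deltas:
    - [0.0007, 0, 0, 0]
    - [0, 0, 0, 0]

```text
time: 23.38
tool_pos: [0.572, 0.2112, 0.1142]
tcp_rot: [-1.565, 0.165, -0.163]
wrist_force: [-3.2, 1.7, -0.6]
width: 0.131
```

>>> arm_command:
  deltas:
    - [0.0007, -0.0002, 0, 0]
    - [0, 0, 0, 0]

```text
time: 23.62
tool_pos: [0.5724, 0.2111, 0.1143]
tcp_rot: [-1.565, 0.165, -0.163]
wrist_force: [-4.9, 2.4, -1.9]
width: 0.136
```

```bash
python3 -c "
from h import *
s=st(); print(w2b(s['tool_pos']), Rn.from_rotvec(s['tcp_rot']).as_matrix()[2].round(4))"
```

```text
t 23.62 pos [0.5724 0.2111 0.1143] yaw -11.96 F [-4.91  2.4  -1.93] T [0.43 0.74 0.11] w 0.136
[-23.89575496  -2.31122564] [-1.2e-03 -1.0e+00 -1.0e-04]
```

Cushion felt at about tool x −24.3 in the box frame, a light push. I back off to unload, then check retention.

>>> arm_command:
  deltas:
    - [-0.001, 0.0002, 0, 0]
    - [-0.0007, 0.0001, 0.0001, 0]
    - [0, 0, 0, 0]

```text
time: 24.0
tool_pos: [0.5718, 0.2112, 0.1143]
tcp_rot: [-1.565, 0.163, -0.165]
wrist_force: [1.1, 1.1, -5.9]
width: 0.13
```

>>> arm_command:
  deltas:
    - [-0.0005, 0.0001, 0, 0]
    - [-0.0003, 0, 0, 0]
    - [0, 0, 0, 0]

```text
time: 24.38
tool_pos: [0.5706, 0.2115, 0.1144]
tcp_rot: [-1.565, 0.164, -0.164]
wrist_force: [1.5, 1.5, -5.3]
width: 0.128
```

```bash
python3 -c "
from h import *
snap('wrist','pics/w15.png')
s=st(); print(w2b(s['tool_pos']), Rn.from_rotvec(s['tcp_rot']).as_matrix()[2].round(4))"
```

```text
t 24.43 pos [0.5706 0.2115 0.1144] yaw -11.96 F [-0.11  0.4  -3.99] T [0.18 0.08 0.11] w 0.131
[-25.76969143  -2.30907646] [ 3.e-04 -1.e+00 -1.e-04]
```

>>> arm_command:
  deltas:
    - [0.0004, 0.0004, 0, 0]
    - [0.0004, 0.0002, 0, 0]
    - [0, 0, 0, 0]

```text
time: 24.8
tool_pos: [0.571, 0.2115, 0.1141]
tcp_rot: [-1.565, 0.164, -0.164]
wrist_force: [-3.3, 0.7, 0.1]
width: 0.131
```

```bash
python3 -c "
from h import *
s=st(); print(w2b(s['tool_pos']), Rn.from_rotvec(s['tcp_rot']).as_matrix()[2].round(4))"
```

```text
t 24.8 pos [0.571  0.2115 0.1141] yaw -11.96 F [-3.26  0.66  0.1 ] T [ 0.14  0.43 -0.02] w 0.131
[-25.40530744  -2.21406945] [-5.e-04 -1.e+00 -1.e-04]
```

>>> arm_command:
  deltas:
    - [0.0005, -0.0001, 0, 0]
    - [0, 0, 0, 0]

```text
time: 25.05
tool_pos: [0.5718, 0.2113, 0.1141]
tcp_rot: [-1.565, 0.164, -0.164]
wrist_force: [-3.1, 1.0, 1.0]
width: 0.128
```

>>> arm_command:
  deltas:
    - [0, 0, 0, 0]
    - [0, 0, 0, 0]
    - [0, 0, 0, 0]
    - [0, 0, 0, 0]
  fingers: 0.05

```text
time: 25.55
tool_pos: [0.572, 0.2113, 0.114]
tcp_rot: [-1.565, 0.164, -0.164]
wrist_force: [0.6, -0.3, 0.4]
width: 0.587
```

>>> arm_command:
  deltas:
    - [0, -0.005, 0, 0]
    - [0, -0.015, 0, 0]
    - [0, -0.03, 0, 0]
    - [0, -0.03, 0, 0]
    - [0, -0.02, 0, 0]
    - [0, 0, 0, 0]
    - [0, 0, 0, 0]

```text
time: 26.42
tool_pos: [0.5711, 0.2111, 0.2129]
tcp_rot: [-1.565, 0.165, -0.163]
wrist_force: [-0.7, -0.6, -0.0]
width: 0.586
```

```bash
python3 -c "
from h import *
snap('wrist','pics/w16.png'); s=st(); print(w2b(s['tool_pos']))"
```

```text
t 26.48 pos [0.5709 0.211  0.2123] yaw -11.96 F [ 0.15  0.4  -0.05] T [0.02 0.04 0.04] w 0.587
[-25.4275734   -2.75605814]
```

View pics/w16.png

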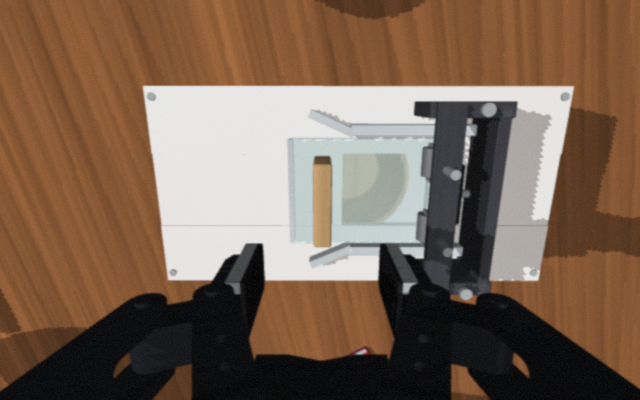

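Door released in place. I'll look from above the bridge to check that the rollers sit behind the bead.

>>> arm_command:
  deltas:
    - [0, -0.03, 0, 0]
    - [0.01, -0.02, 0, 0]
    - [0.03, 0, 0, 0]
    - [0.04, 0, 0, 0]
    - [0.03, 0, 0, 0]
    - [0.01, 0, 0, 0]
    - [0, 0, 0, 0]
    - [0, 0, 0, 0]
  fingers: 0.085

```text
time: 27.48
tool_pos: [0.6881, 0.1867, 0.2634]
tcp_rot: [-1.565, 0.165, -0.162]
wrist_force: [-0.5, -0.3, 0.1]
width: 0.995
```

```bash
python3 -c "
from h import *
snap('wrist','pics/w17.png'); s=st(); print(w2b(s['tool_pos']))
a=cv2.imread('pics/w17.png')
cv2.imwrite('pics/c17.png',cv2.resize(a[80:290,150:430],None,fx=2.8,fy=2.8,interpolation=cv2.INTER_CUBIC))
z=dict(np.load('pics/w17.npz'))
for g in (-26.5,-25.5,-24.5): print(g,proj(z,b2w([[g-25,0,106],[g-6,0,142],[g+84,30,107],[g+94,30,107]])).round(1).tolist())
"
```

```text
t 27.52 pos [0.6881 0.1868 0.2638] yaw -11.93 F [-0.64  0.09  0.22] T [-0.01  0.03 -0.04] w 0.994
[94.30696223 -2.05839327]
-26.5 [[155.5, 178.2], [158.7, 188.0], [278.6, 144.0], [290.4, 144.0]]
-25.5 [[156.6, 178.2], [160.0, 188.0], [279.8, 144.0], [291.5, 144.0]]
-24.5 [[157.8, 178.2], [161.3, 188.0], [281.0, 144.0], [292.7, 144.0]]
```

View pics/c17.png

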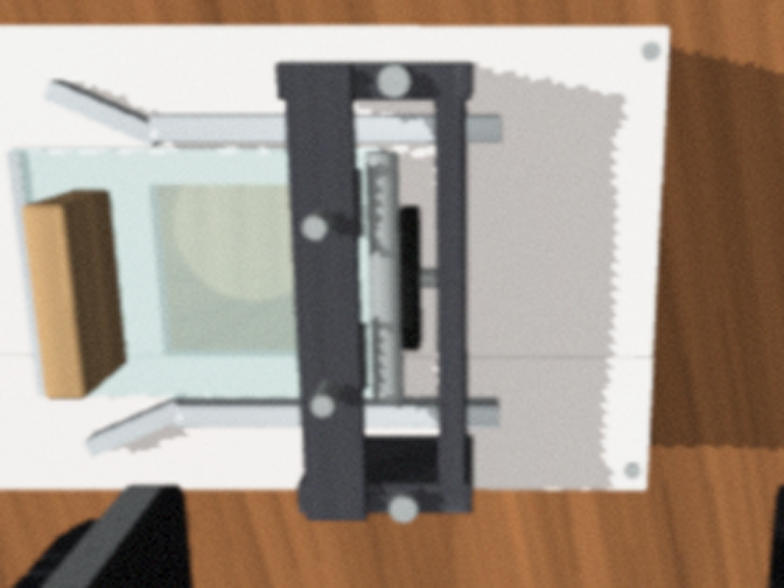

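```bash
python3 -c "
from h import *
a=cv2.imread('pics/w17.png')
cv2.imwrite('pics/c18.png',cv2.resize(a[130:230,255:325],None,fx=6,fy=6,interpolation=cv2.INTER_CUBIC))
"
```

```text
(no output)
```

View pics/c18.png

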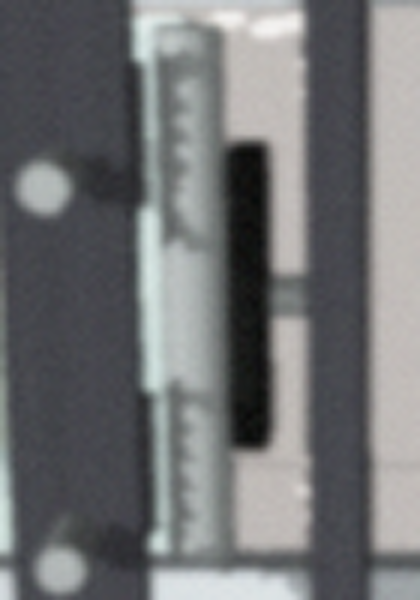

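```bash
python3 -c "
from h import *
z=dict(np.load('pics/w17.npz'))
q=lambda x,y:[x/6+255-.5,y/6+130-.5]
for n,p,h in [('bead front',q(223,290),.107),('bead rear edge',q(161,290),.109),('cushion face top',q(229,290),.1145),('cushion back',q(270,290),.1145),('roller L rear',q(143,120),.113),('roller R rear',q(155,480),.113),('hatch?',q(0,0),.1)]:
    print(n,w2b(onplane(z,[p],h)[0]).round(2))
T=z['T_tool_cam'];Rt=Rn.from_rotvec(z['rot']).as_matrix();print('cam box',w2b(z['pos']+Rt@T[:3,3]))
"
```

```text
bead front [67.97  0.63]
bead rear edge [59.18  1.06]
cushion face top [69.47  2.25]
cushion back [75.28  2.25]
roller L rear [57.86 26.12]
roller R rear [ 57.92 -26.45]
hatch? [36.29 41.59]
cam box [93.86107104 64.84599255]
```

Both rollers sit behind the bead, with about 1–1.5 mm left to the cushion. I have time, so I'll regrip lightly and nudge it up to the cushion.

```bash
python3 -c "
from h import *
w=b2w([[-24.5,-2.2,220]])[0]; plan(w,BY,5,False)"
```

```text
[[-0.0238, 0.0088, -0.0, 0.0001], [-0.0237, 0.0087, -0.0, 0.0001], [-0.0238, 0.0088, -0.0, 0.0002], [-0.0237, 0.0087, -0.0001, 0.0001], [-0.0238, 0.0088, 0.0, 0.0001]]
end [0.57188238 0.21132154 0.21997088] -11.959638964096007
```

>>> arm_command:
  deltas:
    - [-0.0238, 0.004, 0, 0.0002]
    - [-0.0238, 0.006, 0, 0.0002]
    - [-0.0238, 0.01, 0, 0]
    - [-0.0237, 0.012, 0, 0]
    - [-0.0238, 0.012, 0, 0]
    - [0, 0, 0, 0]
    - [0, 0, 0, 0]
  fingers: 0.05

```text
time: 28.4
tool_pos: [0.5733, 0.2113, 0.2209]
tcp_rot: [-1.564, 0.162, -0.165]
wrist_force: [-0.4, -0.1, 1.3]
width: 0.588
```

```bash
python3 -c "
from h import *
s=st(); print(w2b(s['tool_pos']))"
```

```text
t 28.4 pos [0.5733 0.2113 0.2209] yaw -11.95 F [-0.38 -0.09  1.35] T [0.02 0.04 0.01] w 0.588
[-23.09040796  -1.87939875]
```

>>> arm_command:
  deltas:
    - [-0.0005, 0.03, -0.0002, 0]
    - [-0.0005, 0.03, 0, 0]
    - [0, 0.025, 0, 0]
    - [0, 0.012, 0, 0]
    - [0, 0.007, 0, 0]
    - [0, 0, 0, 0]
    - [0, 0, 0, 0]

```text
time: 29.28
tool_pos: [0.5728, 0.2114, 0.1171]
tcp_rot: [-1.564, 0.163, -0.166]
wrist_force: [-0.2, 0.6, 0.9]
width: 0.588
```

```bash
python3 -c "
from h import *
s=st(); print(w2b(s['tool_pos']))"
```

```text
t 29.27 pos [0.5728 0.2114 0.1171] yaw -11.98 F [-0.22  0.58  0.89] T [-0.02  0.03 -0.02] w 0.588
[-23.65246841  -1.95701605]
```

>>> arm_command:
  deltas:
    - [0, 0, 0, 0]
    - [0, 0, 0, 0]
    - [0, 0, 0, 0]
    - [0, 0, 0, 0]
    - [0, 0, 0, 0]
  fingers: 0
  newtons: 20

```text
time: 29.9
tool_pos: [0.572, 0.2113, 0.1165]
tcp_rot: [-1.564, 0.164, -0.164]
wrist_force: [-2.8, 0.6, 5.8]
width: 0.135
```

```bash
python3 -c "
from h import *
s=st(); print(w2b(s['tool_pos']))"
```

```text
t 29.9 pos [0.572  0.2113 0.1165] yaw -11.98 F [-2.84  0.58  5.83] T [0.03 0.32 0.05] w 0.135
[-24.38853041  -2.194154  ]
```

>>> arm_command:
  deltas:
    - [0, -0.0006, 0, 0]
    - [0.0005, 0, 0, 0]
    - [0, 0, 0, 0]

```text
time: 30.28
tool_pos: [0.572, 0.2113, 0.1165]
tcp_rot: [-1.564, 0.165, -0.164]
wrist_force: [-3.3, 1.4, 6.0]
width: 0.133
```

>>> arm_command:
  deltas:
    - [0.0006, 0, 0, 0]
    - [0, 0, 0, 0]

```text
time: 30.52
tool_pos: [0.572, 0.2113, 0.1165]
tcp_rot: [-1.564, 0.166, -0.163]
wrist_force: [-4.8, 1.9, 5.8]
width: 0.134
```

```bash
python3 -c "
from h import *
s=st(); print(w2b(s['tool_pos']))"
```

```text
t 30.52 pos [0.572  0.2113 0.1165] yaw -11.99 F [-4.79  1.86  5.84] T [0.39 0.72 0.06] w 0.134
[-24.38164992  -2.22956666]
```

Friction from the downward press is holding it; I'll relieve z.

>>> arm_command:
  deltas:
    - [0, -0.0006, 0, 0]
    - [0, -0.0004, 0, 0]
    - [0, 0, 0, 0]

```text
time: 30.9
tool_pos: [0.572, 0.2111, 0.1166]
tcp_rot: [-1.565, 0.166, -0.163]
wrist_force: [-4.1, 3.6, -0.2]
width: 0.138
```

>>> arm_command:
  deltas:
    - [0.0006, -0.0001, 0, 0]
    - [0, 0, 0, 0]

```text
time: 31.15
tool_pos: [0.5724, 0.211, 0.1167]
tcp_rot: [-1.565, 0.166, -0.162]
wrist_force: [-4.9, 5.2, 0.4]
width: 0.137
```

```bash
python3 -c "
from h import *
s=st(); print(w2b(s['tool_pos']))"
```

```text
t 31.15 pos [0.5724 0.211  0.1167] yaw -11.98 F [-4.88  5.23  0.43] T [0.61 0.64 0.11] w 0.137
[-23.90902383  -2.4141346 ]
```

>>> arm_command:
  deltas:
    - [0, 0, 0.0003, 0]
    - [0, 0, 0, 0]
    - [0, 0, 0, 0]
    - [0, 0, 0, 0]
    - [0, 0, 0, 0]
  fingers: 0.05

```text
time: 31.78
tool_pos: [0.5737, 0.211, 0.1176]
tcp_rot: [-1.565, 0.164, -0.164]
wrist_force: [-0.6, 0.1, 0.6]
width: 0.584
```

>>> arm_command:
  deltas:
    - [0, -0.005, 0, 0]
    - [0, -0.015, 0, 0]
    - [0, -0.03, 0, 0]
    - [0, -0.04, 0, 0]
    - [0, -0.04, 0, 0]
    - [0.01, -0.02, 0, 0]
    - [0.03, 0, 0, 0]
    - [0.04, 0, 0, 0]
    - [0.03, 0, 0, 0]
    - [0.01, 0, 0, 0]
    - [0, 0, 0, 0]
    - [0, 0, 0, 0]

```text
time: 33.28
tool_pos: [0.69, 0.1865, 0.268]
tcp_rot: [-1.564, 0.164, -0.164]
wrist_force: [0.4, -0.3, 0.7]
width: 0.584
```

```bash
python3 -c "
from h import *
snap('wrist','pics/w19.png'); snap('top','pics/top19.png'); s=st(); print(w2b(s['tool_pos']))
a=cv2.imread('pics/w19.png')
b=cv2.resize(a[130:230,240:340],(600,600),interpolation=cv2.INTER_CUBIC); cv2.imwrite('pics/c19.png',b)
"
```

```text
t 33.38 pos [0.6901 0.1866 0.268 ] yaw -11.94 F [0.35 0.32 0.04] T [ 0.07  0.02 -0.01] w 0.582
[96.24215417 -1.89161906]
```

View pics/c19.png

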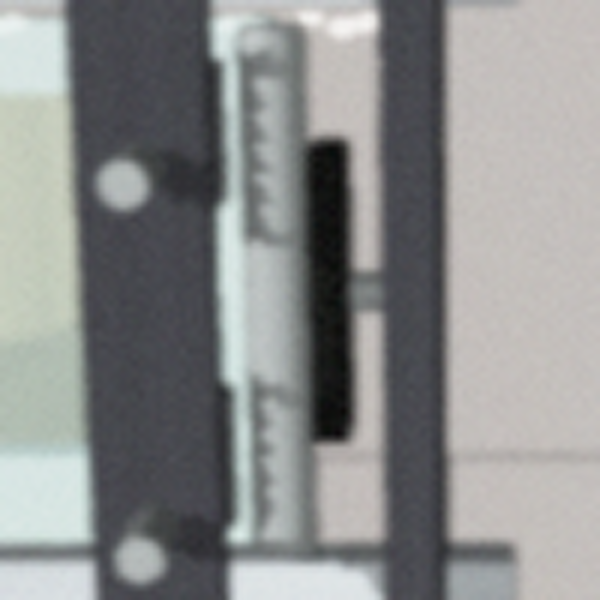

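View pics/top19.png

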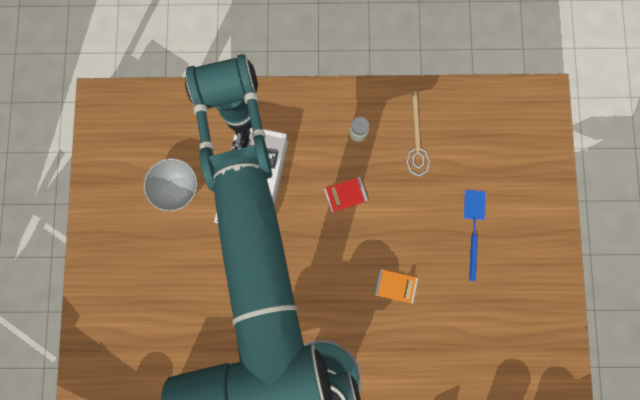

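The bead (crop x≈245–308) now rests right at the black cushion. Both roller edges (x≈215 and 230) are behind it with glass showing between. In the top view the bowl, jar, spatula and whisk have not moved, so I hand the job in.

```bash
python3 -c "
from h import *
print(job.finish_job())"
```

```text
the job is handed in; nothing more can be done
None
```

The glass door is home: I gripped it by the bar, laid it on the near end of the roof, and slid it between the rails until both rollers dropped behind the bead. I then let go, moved the arm clear and handed the job in at about 33 s of the 64 s allowed.

- **Forces:** The push to drive the bead under the rollers peaked at about 14 N, and the cushion push stayed at about 6 N or less. While I pushed against the rollers, the net upward reading reached about 9 N because the tool tipped slightly nose-down. The true press on the roof was a little more than that. I raised the tool to relieve it.
- **First release:** After the first release the bead front looked about 1–1.5 mm short of the cushion. I gripped the door again lightly and nudged it until I felt the cushion, then released it a second time.
- **Last checks:** The final wrist picture shows the bead at the cushion face and both rollers level behind it, with the robot touching nothing. The bowl, jar, spatula and whisk look unmoved in the top view.
- **Not confirmed:** I could not read the roller lift directly. That they snapped down is inferred from the position, the forces and the pictures.

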